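# Load magnet cups into the carrier and close it in the flux-check recess

## Robot

A 6-joint arm with a two-finger parallel gripper is mounted at the origin on the work surface. World frame = base frame: x ahead of the robot, y to its left, z up, the work surface at z = 0. Lengths are in m, angles in rad, forces in N, time in s.
With the tool pointing down it reaches from about 0.275 to 0.775 m from the base axis. Payload 14.6 kg.
Tool frame: the origin (TCP) lies between the finger pads; the fingertips stand 17 mm ahead of it and the grasp point (between the pads) lies 2 mm behind it (manip.tip_reach is the distance from the TCP to the fingertips, in m); y points along the fingers, z is the direction in which the jaws open and shut, and the axes are right-handed (so a half turn about y gives the same grasp; the last joint's range is limited). The gripper opens to 85 mm and grips with 20 to 120 N. Pads are 22 mm wide; open, the fingers measure 114 mm over their backs; the gripper's body (76 mm by 85 mm) begins 54 mm behind the grasp point. The pads swing forward as they close: fully open they stand 13 mm farther back than shut.
Start: joints at [1.029, 0.263, -0.048, 1.259, 0, 1.415], TCP at [0.198, 0.486, 0.248] pointing down, gripper open.
Joint ranges: [-2.65, 2.65], [-0.89, 1.7], [-1.18, 1.37], [-2.13, 2.11], [-1.35, 1.29], [-3.14, 3.14]. Speed limits (rad/s): [1.89, 1.89, 2.57, 2.79, 3.14, 3.14].

## Interface

Orientations are given as a unit quaternion [x, y, z, w].
In Python, from plant import manip gives the robot as it stands.
- The arm moves only by the tool carry_out, never from a script. Its argument "motion" is a list of rows, each a list of 3 entries, a list of its own where there are three numbers: the finger opening in m, from 0 to 0.0854, then the shift along the tool's x, y, z in m, then the turn about the tool's y in degrees. In form: [[grip, [tx, ty, tz], spin], ...]. A call has exactly 10 rows; each row shifts and turns the commanded pose from where the row before left it, along the tool's axes as they then stand; what a row does not reach is not made up. A row lasts 1/10 s, in which the tool goes at most 50 mm and 8.59 degrees, less where a joint would pass 70% of its speed; a pose out of reach is approached as far as the arm can. A call with a gripper value outside its range is refused whole. The fingers move at their own pace and stop on an object; the grip force is fixed at half the most. Time passes only in rows, so rows that do not move let the fingers close, or fill a call up. It gives the time, the measured TCP pose, the force and the opening at its end, in the units of the state.
- manip.get_obs(): the state, without advancing time (a new reading comes with each control period).
- manip.snapshot(name): name is "scene" or "top" or "wrist"; returns the picture (384x512x3 uint8, red, green, blue); there is no depth.
- manip.camera_info(name): a dict with "camera_matrix" (3x3 intrinsics, pixels), "world_to_cam" (4x4, takes a point from world to camera coordinates). Camera axes: x right, y down, z forward; pixel columns grow to the right and rows downward; lengths in m; the calibration is good to about 2 mm. A picture is of the moment at which its call begins: read the wrist's pose just before it. camera_info takes no time and is no camera call; for the wrist camera it gives the pose at the moment of the call.
- manip.close_job(): hands the job in, once; it reports no verdict.
Trained networks look in the newest picture that a camera, given by its name, has taken for a name from the list of things; names that differ only in an ending like _2 or _b are one class to them, and where a whole thing is asked for, a point or a joint stands for the part that bears it (a point fixed in the world has none). Each returns a list of dicts, best first, with "p" (0 to 1); they miss things now and then, are a little off and sometimes report something else, mostly with a low value. They report only what shows in the picture. A call takes as long as a camera call. They do not tell look-alikes from the thing itself.
- manip.recognise(camera, name): "pixel" ([column, row] in pixels, amid what is visible of it).
- manip.trace(camera, name): "mask" (384x512 bool, what is visible of it) and "pixel" ([column, row] in pixels, amid what is visible of it).
The state is a dict: "t": time; "joints": joint angles; "qd": joint speeds; "joint_torque": joint torques, N m; "position": TCP position; "tool_rot": TCP orientation; "contact_force": force on the tool from outside, world axes, zero at the start; "wrist_torque": the same for the moment, N m; "opening": opening from 0.0 (shut) to 1.0 (fully open).
Only numpy, scipy, OpenCV 4.12 (cv2) and the standard library are available. Lean on these libraries where they do the work, as an engineer would, in place of code of your own. Each camera call takes 0.05 s, during which the arm holds its last target.

## Task

Get the magnet cups ready for the flux check: tip the green carrier frame, which stands on its long edge, over onto its back so that its pockets face up on the bench, and stand every chrome magnet cup on the bench fully down in a pocket of its own (any pocket). Then carry the loaded frame over as one unit (it has a white tab to lift it by), set it flat on the floor of the recess in the wooden block, under the black flap, with all the cups still in it, and close the flap fully. Leave the other things on the bench where they are.

Things in the scene. Friction and masses are not known exactly. Their poses are not given: they have to be found in the camera images.
- frame_tab (a point): White lifting tab in the middle of the green carrier frame: 34 mm long (frame x), 12 mm thick (frame y), its top 38 mm above the frame's flat back; the point is on its centre line, 28 mm above the back. Axes are the frame's. Between tab and pockets there is free floor, 31 mm wide, on each side. The long walls' rims are 18 mm above the back.
- frame: Green plastic carrier frame, 90 (x) x 166 (y) mm, about 140 g; origin in the middle of its flat back, z out of the pocket side. Floor 4 mm; long walls 18 mm high, other walls 12 mm. At the start it stands on a long edge, 90 mm tall, its back roughly towards the robot; a light push near the top edge, from the pocket side, tips it onto its back.
- pocket1 (a point): Pocket of the frame, 40 x 40 mm inside (x - 22 mm, y - 60 mm from the frame's centre). The point is where the centre of a fully seated cup lies: 18 mm above the frame's flat back, 14 mm above the pocket floor. Axes as the frame's.
- pocket2 (a point): Pocket of the frame, 40 x 40 mm inside (x - 22 mm, y + 60 mm from the frame's centre). The point is where the centre of a fully seated cup lies: 18 mm above the frame's flat back, 14 mm above the pocket floor. Axes as the frame's.
- pocket3 (a point): Pocket of the frame, 40 x 40 mm inside (x + 22 mm, y - 60 mm from the frame's centre). The point is where the centre of a fully seated cup lies: 18 mm above the frame's flat back, 14 mm above the pocket floor. Axes as the frame's.
- pocket4 (a point): Pocket of the frame, 40 x 40 mm inside (x + 22 mm, y + 60 mm from the frame's centre). The point is where the centre of a fully seated cup lies: 18 mm above the frame's flat back, 14 mm above the pocket floor. Axes as the frame's.
- cup1_mid (a point): Chrome round magnet cup, a plain disc-shaped can of 34 mm diameter and 28 mm height, about 90 g, standing on the bench with its axis (z) upright. The point is its centre, half-way up. May be absent.
- cup2_mid (a point): Chrome round magnet cup, a plain disc-shaped can of 34 mm diameter and 28 mm height, about 90 g, standing on the bench with its axis (z) upright. The point is its centre, half-way up. May be absent.
- cup3_mid (a point): Chrome round magnet cup, a plain disc-shaped can of 34 mm diameter and 28 mm height, about 90 g, standing on the bench with its axis (z) upright. The point is its centre, half-way up. May be absent.
- cup4_mid (a point): Chrome round magnet cup, a plain disc-shaped can of 34 mm diameter and 28 mm height, about 90 g, standing on the bench with its axis (z) upright. The point is its centre, half-way up. May be absent.
- recess (a point): Centre of the flat floor of the recess. The recess is a pocket, 102 mm (x) by 178 mm (y) and 44 mm deep, in a fixed brown maple block 50 mm high; the point is 6 mm above the bench. Axes x (towards the flap's hinge), y (long side), z up. The block reaches from x = -75 to +85 mm and y = -125 to +125 mm about this point.
- flap (a joint): Angle of the black acrylic flap: 0 = closed, lying flat on the block; grows to 1.9 rad as it opens upward and backward (1.57 = upright). A stiff hinge: it stays where it is left; about 3 N at the grip moves it.
- flap_hinge (a point): Middle of the flap's hinge line, on the block's top beyond the recess (60 mm in x from the recess centre, 50 mm above the bench); the hinge runs along y of recess. The flap is 206 mm wide, 6 mm thick, and its front edge lies 128 mm from the hinge. Axes turn with the flap.
- flap_grip (a point): Grip point on the aluminium tab on the flap's outer face: tab 12 mm thick along the hinge direction, 20 mm across, top 38 mm above the outer face. The point is 26 mm above the outer face; with the flap closed it is 112 mm in front of the hinge and 32 mm above it. Pinched along the hinge direction, the tab can turn between the fingers.
- faceplate: Ridged round aluminium tweeter faceplate lying flat, 84 mm diameter, about 10 mm thick; origin at its underside centre. Not to be moved.
- foot: Squat black rubber foot, 38 mm diameter, 16 mm high; origin at its underside centre. Not to be moved.
- glue: White glue bottle with red cap, 32 mm diameter, 75 mm high; origin at its underside centre. Not to be moved.
- tape: Yellow tape roll lying flat, 80 mm diameter, 19 mm high; origin at its underside centre. Not to be moved.
- driver: Screwdriver lying on the bench, 170 mm long. Not to be moved.
Not all that is in view belongs to the job. What is shaped like the part that bears cup3_mid but pink is not meant.

How it is judged:
By the outcome, as a careful person would: the job done as asked, in the order asked, and still so for the second after the job is handed in, with the robot touching nothing.
Of cup1, cup2, cup3, cup4 only 2 to 4 are there at a start; the rules pass over those that are not, and their reading is None.
At some moment in a run one of cup1, cup2, cup3, cup4 may be knocked a few centimetres aside while the robot is not near it.
Once in a run the grip may slacken for a moment while it holds something.
It also fails if it takes over 210 s, if anything falls off the work surface, if the arm or the gripper's body presses on something with over 40 N, if the wrist force passes 120 N, or if a joint passes its speed limit or range.

## Working session

There is one attempt and no reset: what is moved stays moved. The work goes in short steps, Python scripts to look and compute and a tool call to move; the robot and the scene stay as the last step left them, time stands still between calls to the robot, and variables do not carry over. Pictures are saved under pics/ and viewed, and the job is handed in when it is done.

Besides the shell and the picture viewer there is one more tool, called after ">>>" as name(argument=value, ...) on one line, values as JSON. carry_out: Moves the arm, as the interface text tells. Its arguments: {"type":"object","properties":{"motion":{"type":"array"}},"required":["motion"]}

```bash
ls; mkdir -p pics; python3 - <<'E'
from plant import manip
import cv2,numpy as np
print(manip.get_obs())
for n in ["scene","top","wrist"]:
    im=manip.snapshot(n); cv2.imwrite(f"pics/a_{n}.png",cv2.cvtColor(im,cv2.COLOR_RGB2BGR))
    c=manip.camera_info(n); print(n,np.round(c["camera_matrix"],1).tolist(),np.round(c["world_to_cam"],4).tolist())
E
```

```text
pics
{'t': 0.0, 'joints': array([ 1.02869025e+00,  2.63532635e-01, -4.89828279e-02,  1.25937716e+00,
       -3.48151661e-05,  1.41548162e+00]), 'qd': array([-5.87372216e-04, -1.58114352e-03,  8.91562040e-04,  1.71917401e-03,
       -1.21353802e-03, -9.86522384e-05]), 'joint_torque': array([-7.93067957e-04, -6.37623954e+01,  3.84567189e+01,  1.36156604e-02,
       -1.53583110e-04,  2.91460833e-05]), 'position': array([0.19791958, 0.48597259, 0.24780321]), 'tool_rot': array([ 0.69429275, -0.13602138,  0.13577964, -0.6935558 ]), 'contact_force': array([-0.42891143, -0.51564387,  0.2748328 ]), 'wrist_torque': array([ 0.00587934,  0.04265344, -0.03965883]), 'opening': 0.999050354973315}
scene [[388.3, 0.0, 247.7], [0.0, 388.3, 191.3], [0.0, 0.0, 1.0]] [[0.4163, 0.9092, -0.0091, -0.2017], [0.7752, -0.3602, -0.519, -0.3796], [-0.4752, 0.209, -0.8547, 1.4816], [0.0, 0.0, 0.0, 1.0]]
top [[359.0, 0.0, 249.2], [0.0, 359.0, 195.7], [0.0, 0.0, 1.0]] [[0.0065, -0.9997, 0.0226, -0.0372], [-0.9925, -0.0092, -0.1218, 0.5354], [0.1219, -0.0216, -0.9923, 1.0169], [0.0, 0.0, 0.0, 1.0]]
wrist [[272.5, 0.0, 255.9], [0.0, 272.5, 193.8], [0.0, 0.0, 1.0]] [[0.3774, 0.926, -0.0002, -0.5249], [0.8764, -0.3571, 0.3232, -0.0415], [0.2992, -0.1221, -0.9463, 0.3793], [0.0, 0.0, 0.0, 1.0]]
```

View pics/a_scene.png

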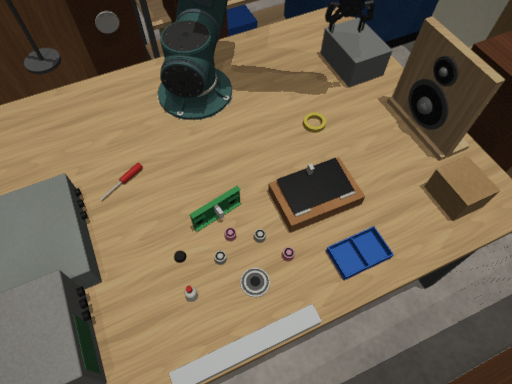

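View pics/a_top.png

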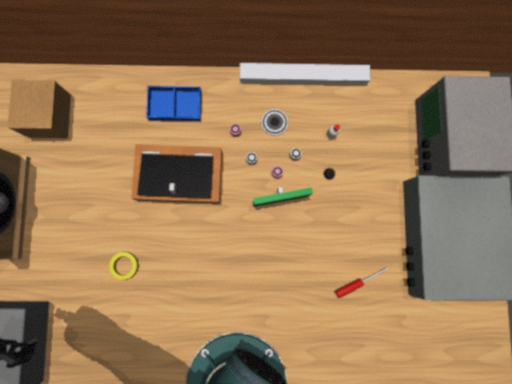

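View pics/a_wrist.png

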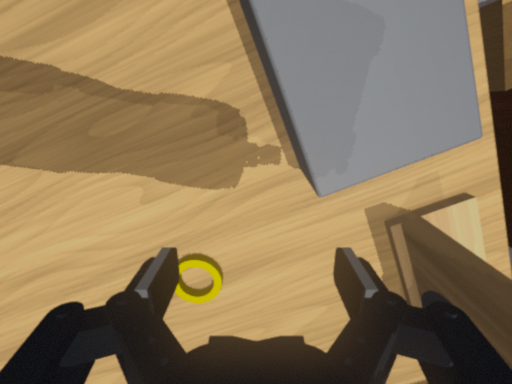

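```bash
cat > h.py <<'E'
from plant import manip
import cv2,numpy as np
from scipy.spatial.transform import Rotation as R
def snap(n,name,save=True):
    im=manip.snapshot(n); c=manip.camera_info(n)
    if save: cv2.imwrite(f"pics/{name}.png",cv2.cvtColor(im,cv2.COLOR_RGB2BGR))
    return im,c
def p2w(c,px,z):
    K=c["camera_matrix"];T=c["world_to_cam"];Rm=T[:3,:3];t=T[:3,3]
    o=-Rm.T@t; d=Rm.T@np.linalg.inv(K)@np.array([px[0],px[1],1.0])
    return o+d*(z-o[2])/d[2]
def w2p(c,p):
    T=c["world_to_cam"];q=T[:3,:3]@np.asarray(p)+T[:3,3];q=c["camera_matrix"]@q;return q[:2]/q[2]
def state():
    o=manip.get_obs();r=R.from_quat(o["tool_rot"]).as_matrix()
    print("t",round(o["t"],2),"pos",np.round(o["position"],4),"yaw_z",round(np.degrees(np.arctan2(r[1,2],r[0,2])),2),"open",round(o["opening"],3),"F",np.round(o["contact_force"],1),"j",np.round(o["joints"],2))
    return o,r
def plan(target,zdeg=None):
    """world target -> total tool shift; spin to bring tool z axis to zdeg (mod 180)"""
    o,r=state()
    d=np.asarray(target)-o["position"]
    print("shift tool before spin",np.round(r.T@d,4))
    if zdeg is not None:
        cur=np.degrees(np.arctan2(r[1,2],r[0,2])); dy=(zdeg-cur+90)%180-90
        sp=dy*np.sign(r[2,1]); print("spin",round(sp,2))
        r2=r@R.from_euler("y",sp,degrees=True).as_matrix()
        print("shift if spin first",np.round(r2.T@d,4))
E
python3 - <<'E'
from h import *
o,r=state(); print(np.round(r,3))
for cam in ["top","scene"]:
    im,c=snap(cam,"x",False)
    for n,z in [("frame",.045),("frame_tab",.05),("cup1_mid",.014),("flap",.05),("flap_grip",.08),("recess",.006),("faceplate",.005),("foot",.008),("glue",.037),("tape",.01),("driver",.01)]:
        for d in manip.recognise(cam,n)[:6]:
            print(cam,n,round(d["p"],2),np.round(d["pixel"],1),np.round(p2w(c,d["pixel"],z),3))
im,c=snap("top","x",False)
b=cv2.resize(im[110:230,110:360],None,fx=3.2,fy=3.2,interpolation=cv2.INTER_CUBIC)
cv2.imwrite("pics/b_top.png",cv2.cvtColor(b,cv2.COLOR_RGB2BGR))
im,c=snap("scene","x",False)
b=cv2.resize(im[150:310,150:400],None,fx=3.2,fy=3.2,interpolation=cv2.INTER_CUBIC)
cv2.imwrite("pics/b_scene.png",cv2.cvtColor(b,cv2.COLOR_RGB2BGR))
E
```

```text
t 0.15 pos [0.1979 0.486  0.248 ] yaw_z 67.84 open 1.001 F [ 0.   0.3 -0.2] j [ 1.03  0.26 -0.05  1.26  0.    1.42]
[[ 0.926 -0.     0.377]
 [-0.377 -0.001  0.926]
 [-0.    -1.    -0.001]]
top frame 0.56 [283.4 195.4] [ 0.536 -0.132  0.045]
top frame_tab 0.6 [281.2 195.1] [ 0.536 -0.125  0.05 ]
top flap 0.79 [178.4 177.6] [0.584 0.172 0.05 ]
top flap_grip 0.91 [175.5 175.8] [0.584 0.175 0.08 ]
top recess 0.56 [176.2 170.6] [0.613 0.187 0.006]
top faceplate 0.96 [276.5 125. ] [ 0.76  -0.116  0.005]
top foot 0.64 [330.6 174.7] [ 0.605 -0.28   0.008]
top glue 0.51 [277.  123.2] [ 0.755 -0.115  0.037]
top glue 0.41 [333.2 131.1] [ 0.733 -0.283  0.037]
top tape 0.95 [115.3 264.3] [0.335 0.353 0.01 ]
top tape 0.53 [280.2 195.3] [ 0.541 -0.126  0.01 ]
top tape 0.36 [274.9 122.9] [ 0.765 -0.111  0.01 ]
top driver 0.67 [351.6 285.3] [ 0.278 -0.334  0.01 ]
scene frame 0.96 [216.3 208.6] [ 0.529 -0.124  0.045]
scene frame_tab 0.67 [215.2 205.2] [ 0.52  -0.123  0.05 ]
scene flap 0.74 [313.3 187.1] [0.588 0.175 0.05 ]
scene flap_grip 0.64 [314.6 186.9] [0.604 0.166 0.08 ]
scene recess 0.64 [313.7 193.6] [0.588 0.183 0.006]
scene faceplate 0.86 [256.1 281.2] [ 0.77  -0.105  0.005]
scene foot 0.43 [182.5 255.2] [ 0.611 -0.266  0.008]
scene glue 0.72 [193.9 295.5] [ 0.745 -0.277  0.037]
scene glue 0.51 [215.7 209.4] [ 0.527 -0.125  0.037]
scene glue 0.22 [216.8 256.2] [ 0.667 -0.179  0.037]
scene tape 0.6 [311.7 117.5] [0.309 0.333 0.01 ]
scene tape 0.4 [311.7 187.6] [0.568 0.187 0.01 ]
scene driver 0.77 [128.3 175.9] [ 0.276 -0.335  0.01 ]
```

View pics/b_top.png

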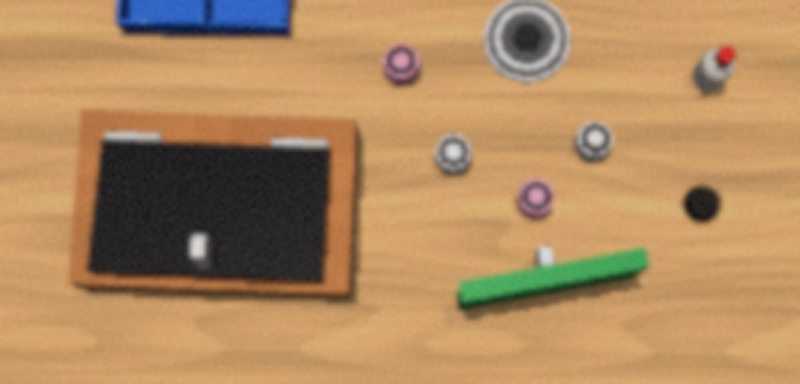

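View pics/b_scene.png

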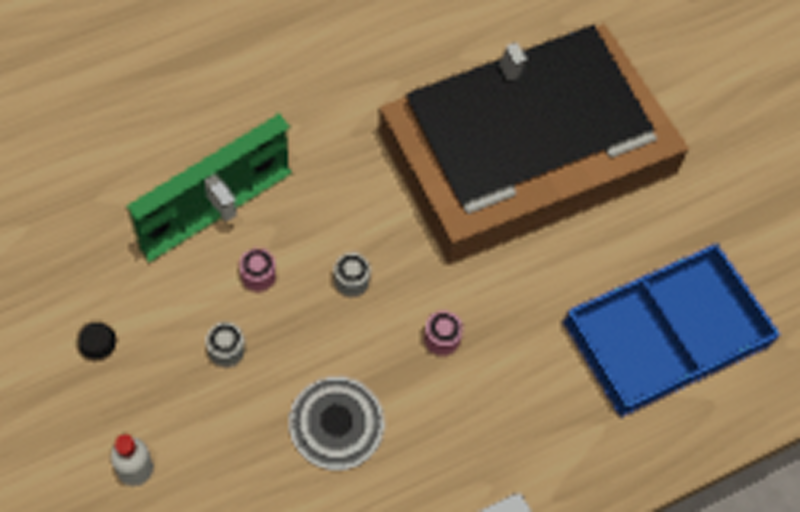

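```bash
cat > m.py <<'E'
from h import *
for cam in ["top","scene"]:
    im,c=snap(cam,"x",False)
    for n in ["cup1_mid","cup3_mid"]:
        for d in manip.trace(cam,n)[:6]:
            m=d["mask"]; print(cam,n,round(d["p"],2),np.round(d["pixel"],1),m.sum(),np.round(p2w(c,d["pixel"],.02),3), im[m].mean(0).round())
im,c=snap("top","x",False)
for s,px in [("L",(254.7,202.5)),("R",(311.9,190.9))]: print("frame",s,p2w(c,px,.09))
for s,z,px in [("c1",.028,(110+453/3.2,110+150/3.2)),("c2",.028,(110+595/3.2,110+138/3.2)),("p1",.028,(110+536/3.2,110+193/3.2)),("p2",.028,(110+401/3.2,110+60/3.2))]: print(s,p2w(c,px,z))
for s,z,px in [("tabtop",.094,(198,243)),("bBL",.05,(73,285)),("bTL",.05,(82,112)),("bTR",.05,(356,121)),("bBR",.05,(350,297)),("fTL",.056,(103,139)),("fTR",.056,(330,147)),("fBL",.056,(89,273)),("fBR",.056,(323,282))]: print(s,p2w(c,(110+px[0]/3.2,110+px[1]/3.2),z).round(4))
E
python3 m.py
```

```text
top cup1_mid 0.6 [280.  195.2] 606 [ 0.54  -0.125  0.02 ] [ 83. 142.  84.]
top cup3_mid 0.49 [238.6 129.2] 147 [0.74 0.   0.02] [151. 110. 111.]
top cup3_mid 0.45 [279.2 172.5] 125 [ 0.608 -0.123  0.02 ] [156. 116. 120.]
top cup3_mid 0.28 [177.9 172.8] 3082 [0.604 0.179 0.02 ] [45. 41. 40.]
scene cup1_mid 0.55 [312.8 191.2] 4347 [0.586 0.179 0.02 ] [72. 57. 44.]
scene cup3_mid 0.63 [229.4 238.3] 129 [ 0.624 -0.123  0.02 ] [114.  78.  84.]
scene cup3_mid 0.51 [287.3 254.3] 123 [0.74  0.008 0.02 ] [112.  78.  85.]
scene cup3_mid 0.45 [258.3 235.1] 138 [ 0.651 -0.042  0.02 ] [107. 103.  93.]
frame L [ 0.51008037 -0.04701037  0.09      ]
frame R [ 0.54391695 -0.20603029  0.09      ]
c1 [ 0.6530886  -0.03932977  0.028     ]
c2 [ 0.66611077 -0.17207976  0.028     ]
p1 [ 0.6132384  -0.11664186  0.028     ]
p2 [0.73882841 0.01002382 0.028     ]
tabtop [0.5534 0.1813 0.094 ]
bBL [0.521  0.2996 0.05  ]
bTL [0.6792 0.2987 0.05  ]
bTR [0.6739 0.05   0.05  ]
bBR [0.5124 0.0528 0.05  ]
fTL [0.6529 0.277  0.056 ]
fTR [0.648  0.0727 0.056 ]
fBL [0.5312 0.2841 0.056 ]
fBR [0.5251 0.0767 0.056 ]
```

```bash
python3 - <<'E'
from h import *
print(manip.tip_reach)
plan([0.571,-0.117,0.20],102)
E
```

```text
0.017
t 1.8 pos [0.198  0.4862 0.2483] yaw_z 67.84 open 0.996 F [0.5 0.7 0. ] j [ 1.03  0.26 -0.05  1.26  0.    1.42]
shift tool before spin [ 0.5729  0.0483 -0.418 ]
spin -34.16
shift if spin first [ 0.2394  0.0483 -0.6676]
```

>>> carry_out(motion=[[0,[0,0,0],-8.54],[0,[0,0,0],-8.54],[0,[0,0,0],-8.54],[0,[0,0,0],-8.54],[0,[0.016,0.003,-0.0445],0],[0,[0.016,0.003,-0.0445],0],[0,[0.016,0.003,-0.0445],0],[0,[0.016,0.003,-0.0445],0],[0,[0.016,0.003,-0.0445],0],[0,[0.016,0.003,-0.0445],0]])

```text
t: 2.8
position: [0.348, 0.2433, 0.2304]
tool_rot: [-0.703, -0.074, 0.074, 0.703]
contact_force: [0.8, 1.8, 0.2]
opening: 0.004
```

>>> carry_out(motion=[[0,[0.016,0.003,-0.0445],0],[0,[0.016,0.003,-0.0445],0],[0,[0.016,0.003,-0.0445],0],[0,[0.016,0.003,-0.0445],0],[0,[0.016,0.003,-0.0445],0],[0,[0.016,0.003,-0.0445],0],[0,[0.016,0.003,-0.0445],0],[0,[0.016,0.003,-0.0445],0],[0,[0.016,0.003,-0.0445],0],[0,[0,0,0],0]])

```text
t: 3.8
position: [0.5736, -0.1212, 0.2019]
tool_rot: [0.704, 0.073, -0.073, -0.703]
contact_force: [-1.4, 0.3, -0.3]
opening: -0.002
```

```bash
python3 - <<'E'
from h import *
plan([0.571,-0.117,0.089],102)
E
```

```text
t 3.8 pos [ 0.5736 -0.1212  0.2019] yaw_z 101.79 open -0.002 F [-1.4  0.3 -0.3] j [-0.35  0.38  0.01  1.19 -0.   -0.55]
shift tool before spin [-0.0017  0.1129  0.0047]
spin -0.21
shift if spin first [-0.0017  0.1129  0.0047]
```

>>> carry_out(motion=[[0,[0,0.012,0.003],0],[0,[0,0.02,0.002],0],[0,[0,0.02,0],0],[0,[0,0.02,0],0],[0,[0,0.02,0],0],[0,[0,0.02,0],0],[0,[0,0,0],0],[0,[0,0,0],0],[0,[0,0,0],0],[0,[0,0,0],0]])

```text
t: 4.8
position: [0.571, -0.1121, 0.0923]
tool_rot: [0.703, 0.074, -0.073, -0.703]
contact_force: [-0.7, -1.2, -0.3]
opening: 0.0
```

```bash
python3 - <<'E'
from h import *
state(); snap("wrist","c_wrist"); im,c=snap("scene","x",False)
b=cv2.resize(im[150:310,150:400],None,fx=3.2,fy=3.2,interpolation=cv2.INTER_CUBIC)
cv2.imwrite("pics/c_scene.png",cv2.cvtColor(b,cv2.COLOR_RGB2BGR))
E
```

```text
t 4.8 pos [ 0.571  -0.1121  0.0923] yaw_z 102.0 open 0.0 F [-0.7 -1.2 -0.3] j [-0.33  0.45 -0.21  0.92  0.   -0.54]
```

View pics/c_wrist.png

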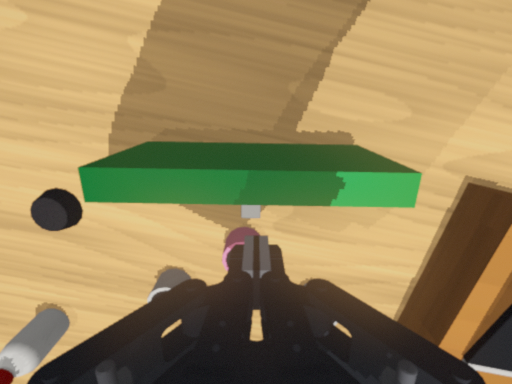

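View pics/c_scene.png

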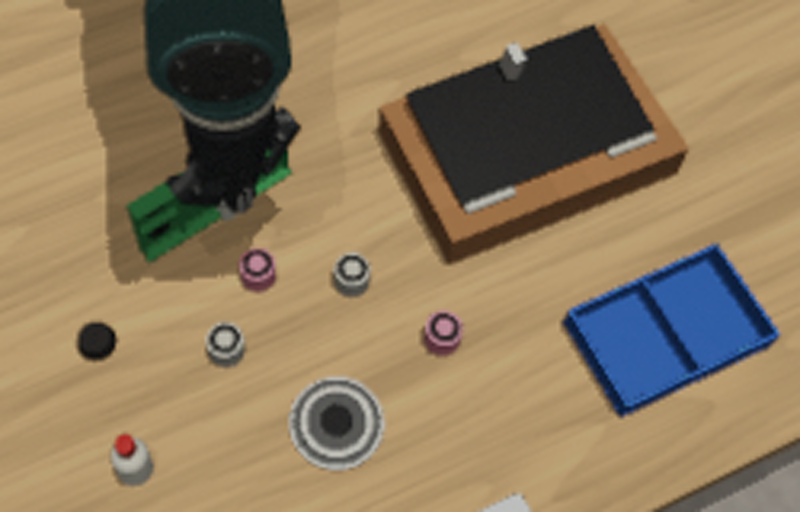

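>>> carry_out(motion=[[0,[-0.005,0.003,0],0],[0,[-0.005,0,0],0],[0,[-0.005,0,0],0],[0,[-0.005,0,0],0],[0,[-0.004,0,0],0],[0,[-0.004,0,0],0],[0,[-0.004,0,0],0],[0,[-0.004,0,0],0],[0,[-0.004,0,0],0],[0,[-0.003,0,0],0]])

```text
t: 5.9
position: [0.5281, -0.1209, 0.0883]
tool_rot: [-0.703, -0.074, 0.074, 0.703]
contact_force: [-0.6, 0.8, 3.1]
opening: 0.001
```

```bash
python3 - <<'E'
from h import *
state(); snap("wrist","d_wrist")
E
```

```text
t 5.9 pos [ 0.5281 -0.1209  0.0883] yaw_z 101.99 open 0.001 F [-0.6  0.8  3.1] j [-0.38  0.39 -0.32  0.87  0.   -0.58]
```

View pics/d_wrist.png

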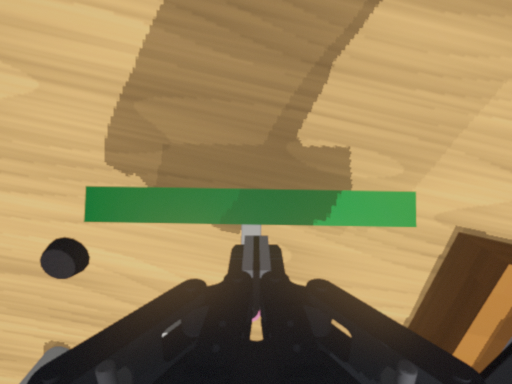

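>>> carry_out(motion=[[0,[-0.003,0,0],0],[0,[-0.003,0,0],0],[0,[-0.003,0,0],0],[0,[-0.003,0,0],0],[0,[-0.003,0,0],0],[0,[0,0,0],0],[0,[0,0,0],0],[0,[0,0,0],0],[0,[0,0,0],0],[0,[0,0,0],0]])

```text
t: 6.95
position: [0.514, -0.1239, 0.0888]
tool_rot: [0.703, 0.074, -0.074, -0.703]
contact_force: [-0.8, 2.6, 9.8]
opening: 0.001
```

```bash
python3 - <<'E'
from h import *
state(); snap("wrist","e_wrist")
E
```

```text
t 6.95 pos [ 0.514  -0.1239  0.0888] yaw_z 102.01 open 0.001 F [-0.8  2.6  9.8] j [-0.39  0.37 -0.35  0.85  0.   -0.6 ]
```

View pics/e_wrist.png

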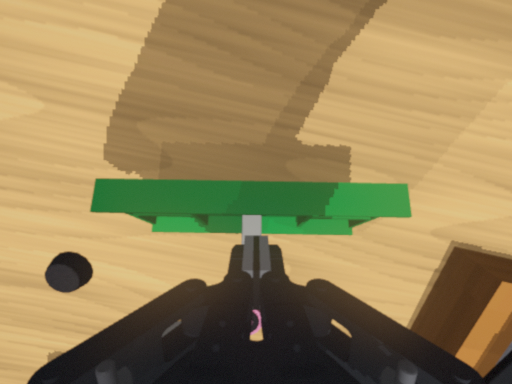

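>>> carry_out(motion=[[0,[-0.004,-0.003,0],0],[0,[-0.004,-0.003,0],0],[0,[-0.004,-0.003,0],0],[0,[-0.004,-0.003,0],0],[0,[-0.004,-0.003,0],0],[0,[-0.004,-0.003,0],0],[0,[0,0,0],0],[0,[0,0,0],0],[0,[0,0,0],0],[0,[0,0,0],0]])

```text
t: 8.0
position: [0.4904, -0.1289, 0.1062]
tool_rot: [-0.703, -0.074, 0.074, 0.703]
contact_force: [-0.2, 0.1, -0.0]
opening: 0.002
```

```bash
python3 - <<'E'
from h import *
state(); snap("wrist","f_wrist")
E
```

```text
t 8.0 pos [ 0.4904 -0.1289  0.1062] yaw_z 102.0 open 0.002 F [-0.2  0.1 -0. ] j [-0.42  0.32 -0.37  0.88  0.   -0.63]
```

View pics/f_wrist.png

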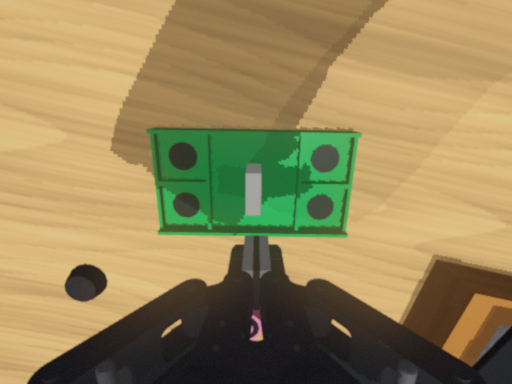

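>>> carry_out(motion=[[0.085,[0,-0.03,0],0],[0.085,[0.006,-0.03,0],0],[0.085,[0.01,-0.03,0],0],[0.085,[0.01,-0.03,0],0],[0.085,[0.01,-0.03,0],0],[0.085,[0.01,-0.03,0],0],[0.085,[0,0,0],0],[0.085,[0,0,0],0],[0.085,[0,0,0],0],[0.085,[0,0,0],0]])

```text
t: 9.05
position: [0.5348, -0.1193, 0.2854]
tool_rot: [-0.703, -0.073, 0.074, 0.703]
contact_force: [1.0, 0.1, 0.2]
opening: 0.994
```

```bash
python3 - <<'E'
from h import *
state(); im,c=snap("wrist","g_wrist")
np.save("g_c.npy",c,allow_pickle=True)
for n in ["cup1_mid","cup2_mid","frame","frame_tab","pocket1"]:
    for d in manip.recognise("wrist",n)[:6]: print(n,round(d["p"],2),np.round(d["pixel"],1),p2w(c,d["pixel"],.018).round(4))
E
```

```text
t 9.05 pos [ 0.5348 -0.1193  0.2854] yaw_z 101.99 open 0.994 F [1.  0.1 0.2] j [-0.37  0.3   0.1   1.38 -0.   -0.58]
cup2_mid 0.78 [206.5 230.7] [ 0.6612 -0.1728  0.018 ]
frame 0.68 [251.8 117. ] [ 0.4753 -0.1376  0.018 ]
frame_tab 0.91 [254.  115.3] [ 0.4724 -0.135   0.018 ]
frame_tab 0.18 [444.2 241.7] [0.6011 0.2062 0.018 ]
pocket1 0.56 [253.1 115.6] [ 0.4731 -0.1362  0.018 ]
```

View pics/g_wrist.png

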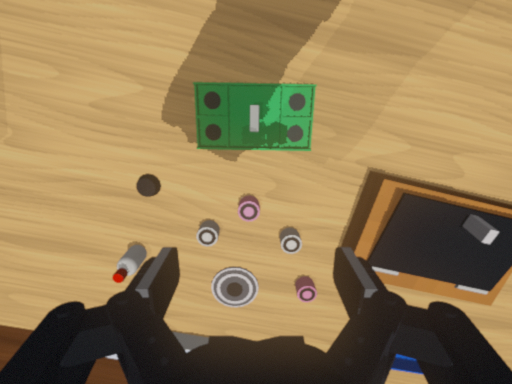

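```bash
python3 - <<'E'
import cv2
im=cv2.imread("pics/g_wrist.png")
cv2.imwrite("pics/g1.png",cv2.resize(im[70:260,180:330],None,fx=3,fy=3,interpolation=cv2.INTER_CUBIC)[:])
b=cv2.resize(im[210:260,180:330],None,fx=5,fy=5,interpolation=cv2.INTER_CUBIC)
cv2.imwrite("pics/g2.png",b)
E
```

```text
(no output)
```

View pics/g1.png

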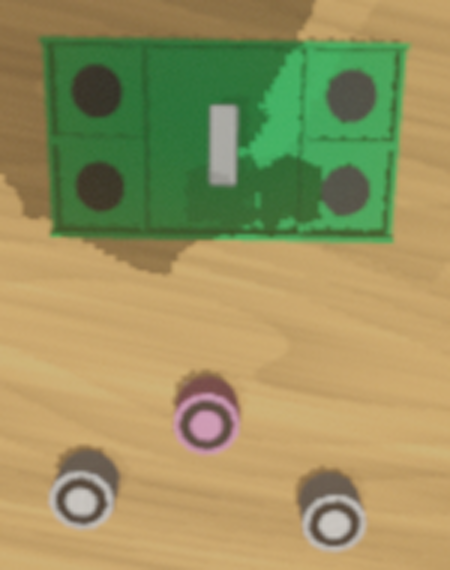

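View pics/g2.png

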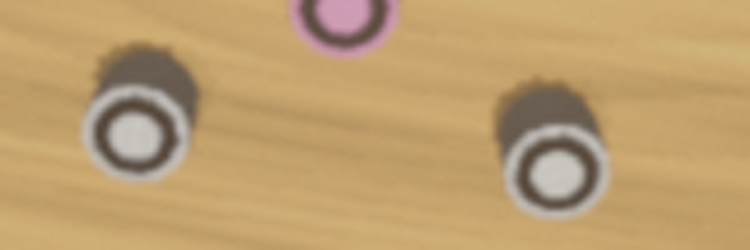

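```bash
cat > fr.py <<'E'
from h import *
c=np.load("g_c.npy",allow_pickle=True).item()
for s,px in [("cA",(207.3,236.4)),("cB",(291.2,244.2))]: print(s,p2w(c,px,.028).round(4))
P=[p2w(c,px,.018) for px in [(194,83),(315.7,84.7),(310.3,150),(197.3,148.3)]]
P=np.array(P); print(P.round(4)); ctr=P.mean(0); print("ctr",ctr.round(4))
for i in range(4): print(np.linalg.norm(P[i]-P[(i+1)%4]).round(4))
v=(P[1]-P[0]+P[2]-P[3]);y=v[:2]/np.linalg.norm(v[:2]);x=np.array([y[1],-y[0]]);print("yaw y",np.degrees(np.arctan2(y[1],y[0])))
for n,a,b in [("p1",-.022,-.06),("p2",-.022,.06),("p3",.022,-.06),("p4",.022,.06)]: print(n,(ctr[:2]+a*x+b*y).round(4))
E
python3 fr.py
python3 - <<'E'
from h import *
im,c=snap("top","h_top")
b=cv2.resize(im[110:250,110:360],None,fx=3.2,fy=3.2,interpolation=cv2.INTER_CUBIC)
cv2.imwrite("pics/h_top.png",cv2.cvtColor(b,cv2.COLOR_RGB2BGR))
E
```

```text
cA [ 0.6654 -0.1691  0.028 ]
cB [ 0.6516 -0.0373  0.028 ]
[[ 0.4484 -0.2219  0.018 ]
 [ 0.4168 -0.0624  0.018 ]
 [ 0.5027 -0.0458  0.018 ]
 [ 0.534  -0.2054  0.018 ]]
ctr [ 0.4755 -0.1339  0.018 ]
0.1626
0.0875
0.1626
0.0871
yaw y 101.17173866064144
p1 [ 0.4655 -0.197 ]
p2 [ 0.4423 -0.0793]
p3 [ 0.5087 -0.1885]
p4 [ 0.4854 -0.0707]
```

View pics/h_top.png

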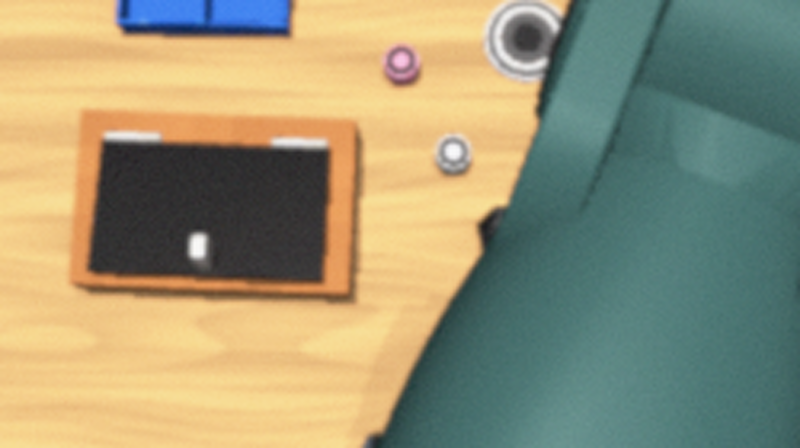

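```bash
python3 - <<'E'
from h import *
plan([0.652,-0.038,0.032],101.2)
E
```

```text
t 9.4 pos [ 0.5353 -0.1194  0.2862] yaw_z 101.99 open 0.992 F [0.7 1.1 0.2] j [-0.37  0.3   0.1   1.38 -0.   -0.58]
shift tool before spin [0.1311 0.2542 0.0554]
spin 0.79
shift if spin first [0.1303 0.2542 0.0572]
```

>>> carry_out(motion=[[0.07,[0,0,0],0.8],[0.07,[0.026,0.02,0.0114],0],[0.07,[0.026,0.03,0.0114],0],[0.07,[0.026,0.03,0.0114],0],[0.07,[0.026,0.04,0.0114],0],[0.07,[0.026,0.04,0.0114],0],[0.07,[0,0.03,0],0],[0.07,[0,0,0],0],[0.07,[0,0,0],0],[0.07,[0,0,0],0]])

```text
t: 10.4
position: [0.6525, -0.0388, 0.0985]
tool_rot: [0.704, 0.07, -0.068, -0.703]
contact_force: [-0.4, -0.2, -0.7]
opening: 0.818
```

```bash
python3 - <<'E'
from h import *
plan([0.652,-0.038,0.032],101.2); im,c=snap("wrist","i_wrist")
E
```

```text
t 10.4 pos [ 0.6525 -0.0388  0.0985] yaw_z 101.16 open 0.818 F [-0.4 -0.2 -0.7] j [-0.18  0.55  0.01  1.02 -0.   -0.38]
shift tool before spin [-0.0005  0.0665  0.0009]
spin -0.04
shift if spin first [-0.0005  0.0665  0.0009]
```

View pics/i_wrist.png

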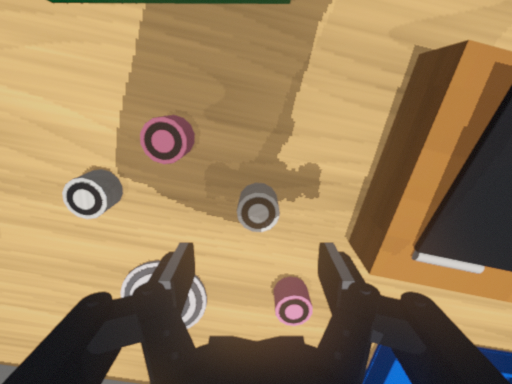

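```bash
python3 - <<'E'
from h import *
c=manip.camera_info("wrist")
print(p2w(c,(258.5,210),.028),p2w(c,(85.5,200),.028), w2p(c,[.652,-.038,.028]))
E
```

```text
[ 0.64899788 -0.03746336  0.028     ] [ 0.66647517 -0.16842446  0.028     ] [257.06013003 213.39545994]
```

>>> carry_out(motion=[[0.06,[-0.002,0.02,0.001],0],[0.06,[0,0.02,0],0],[0.06,[0,0.02,0],0],[0.06,[0,0.007,0],0],[0.06,[0,0,0],0],[0.02,[0,0,0],0],[0.02,[0,0,0],0],[0.02,[0,0,0],0],[0.02,[0,0,0],0],[0.02,[0,0,0],0]])

```text
t: 11.45
position: [0.6503, -0.0378, 0.031]
tool_rot: [0.704, 0.07, -0.068, -0.703]
contact_force: [-2.4, 0.7, 9.9]
opening: 0.37
```

>>> carry_out(motion=[[0.02,[0,0,0],0],[0.02,[0,0,0],0],[0.02,[0,-0.01,0],0],[0.02,[0,-0.02,0],0],[0.02,[0,-0.02,0],0],[0.02,[0,-0.02,0],0],[0.02,[0,0,0],0],[0.02,[0,0,0],0],[0.02,[0,0,0],0],[0.02,[0,0,0],0]])

```text
t: 12.45
position: [0.6492, -0.0376, 0.0985]
tool_rot: [-0.704, -0.069, 0.069, 0.704]
contact_force: [-0.4, -0.5, -0.4]
opening: 0.371
```

```bash
python3 - <<'E'
from h import *
plan([0.4854,-0.0707,0.09],101.2); im,c=snap("wrist","j_wrist")
E
```

```text
t 12.45 pos [ 0.6492 -0.0376  0.0985] yaw_z 101.2 open 0.371 F [-0.4 -0.5 -0.4] j [-0.18  0.55  0.    1.02 -0.   -0.38]
shift tool before spin [-0.1671  0.0087 -0.0007]
spin -0.0
shift if spin first [-0.1671  0.0087 -0.0007]
```

View pics/j_wrist.png

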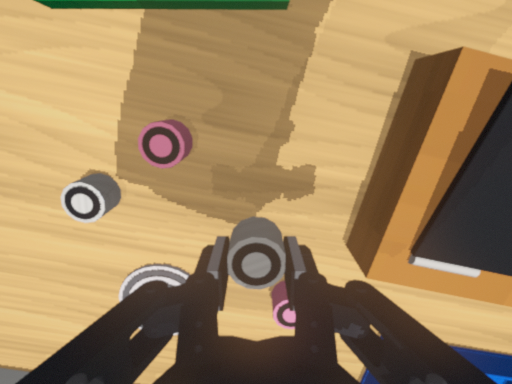

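```bash
python3 - <<'E'
from h import *
im=cv2.imread("pics/j_wrist.png")
cv2.imwrite("pics/j2.png",cv2.resize(im[200:320,190:330],None,fx=5,fy=5,interpolation=cv2.INTER_CUBIC))
c=manip.camera_info("wrist"); o,r=state()
for px in [(256,262),(256,264)]:
  print(r.T@(p2w(c,px,.0955)-o["position"]))
E
```

```text
t 12.5 pos [ 0.6492 -0.0376  0.0985] yaw_z 101.2 open 0.368 F [-0.1 -0.  -0.6] j [-0.18  0.55  0.    1.02 -0.   -0.38]
[-0.00075346  0.00302627  0.00010815]
[0.00049745 0.00302481 0.00010794]
```

View pics/j2.png

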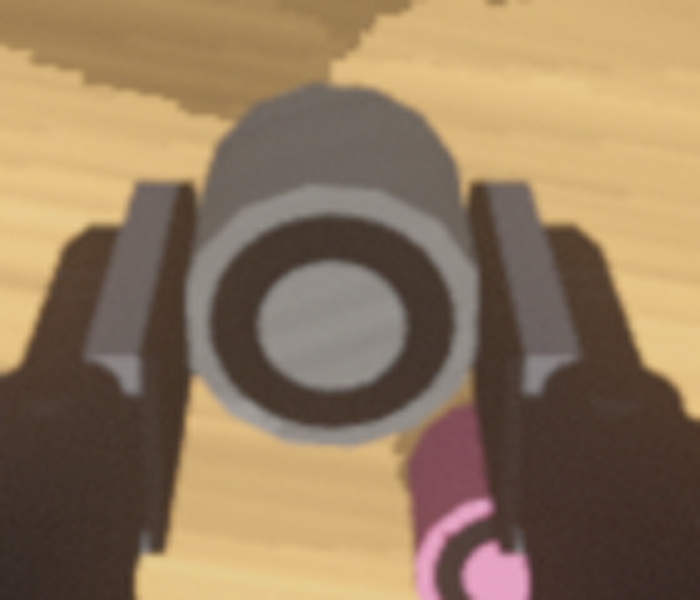

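>>> carry_out(motion=[[0.02,[-0.02,0,0],0],[0.02,[-0.03,0,0],0],[0.02,[-0.03,0,0],0],[0.02,[-0.03,0,0],0],[0.02,[-0.03,0,0],0],[0.02,[-0.02,0,0],0],[0.02,[-0.007,0.009,-0.001],0],[0.02,[0,0,0],0],[0.02,[0,0,0],0],[0.02,[0,0,0],0]])

```text
t: 13.5
position: [0.4869, -0.071, 0.0901]
tool_rot: [-0.704, -0.069, 0.069, 0.704]
contact_force: [0.2, -0.5, -0.6]
opening: 0.37
```

```bash
python3 - <<'E'
from h import *
plan([0.4854,-0.0707,0.09],101.2); im,c=snap("wrist","k_wrist")
E
```

```text
t 13.5 pos [ 0.4869 -0.071   0.0901] yaw_z 101.22 open 0.37 F [ 0.2 -0.5 -0.6] j [-0.31  0.31 -0.43  0.82  0.   -0.51]
shift tool before spin [-0.0014  0.0001  0.0006]
spin 0.02
shift if spin first [-0.0014  0.0001  0.0006]
```

View pics/k_wrist.png

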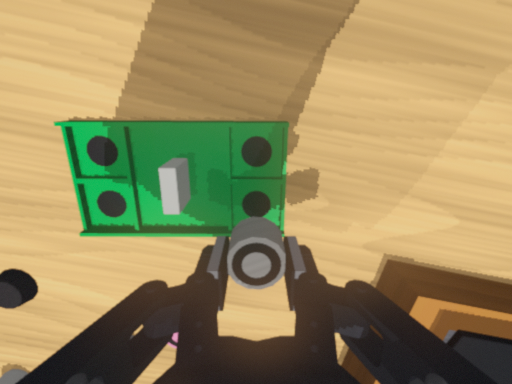

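```bash
cat > disc.py <<'E'
import sys
from h import *
def discs(im,c,z=.004):
    mn=im.max(2); hsv=cv2.cvtColor(im,cv2.COLOR_RGB2HSV)
    m=((mn<90)&(hsv[...,1]<130)).astype(np.uint8)
    n,l,s,ct=cv2.connectedComponentsWithStats(m)
    out=[]
    for i in range(1,n):
        if 150<s[i,4]<3000 and s[i,2]<70 and s[i,3]<70: out.append((ct[i].round(1),s[i].tolist(),p2w(c,ct[i],z).round(4)))
    return out
if __name__=="__main__":
    c=manip.camera_info("wrist")
    im=cv2.cvtColor(cv2.imread(sys.argv[1]),cv2.COLOR_BGR2RGB)
    for d in discs(im,c): print(*d)
E
python3 disc.py pics/k_wrist.png
```

```text
[102.  150.6] [87, 136, 31, 30, 703] [ 0.4643 -0.197   0.004 ]
[256.3 151.3] [242, 137, 30, 30, 718] [ 0.4416 -0.0796  0.004 ]
[111.4 203.4] [98, 191, 28, 26, 563] [ 0.5073 -0.1886  0.004 ]
[255.9 203.8] [242, 191, 29, 26, 589] [ 0.4844 -0.0714  0.004 ]
[255.8 262.9] [232, 243, 49, 42, 959] [ 0.5399 -0.0605  0.004 ]
[ 15.8 288. ] [0, 269, 37, 39, 1153] [ 0.6094 -0.2733  0.004 ]
```

>>> carry_out(motion=[[0.02,[-0.002,0.01,0],0],[0.02,[0,0.015,0],0],[0.02,[0,0.015,0],0],[0.02,[0,0.01,0],0],[0.02,[0,0.004,0],0],[0.02,[0,0,0],0],[0.02,[0,0,0],0],[0.02,[0,0,0],0],[0.02,[0,0,0],0],[0.02,[0,0,0],0]])

```text
t: 14.55
position: [0.4841, -0.0715, 0.0365]
tool_rot: [0.704, 0.069, -0.069, -0.704]
contact_force: [-0.6, -0.3, -0.9]
opening: 0.367
```

```bash
python3 - <<'E'
from h import *
state(); im,c=snap("wrist","l_wrist")
E
```

```text
t 14.55 pos [ 0.4841 -0.0715  0.0365] yaw_z 101.2 open 0.367 F [-0.6 -0.3 -0.9] j [-0.31  0.37 -0.52  0.67  0.   -0.51]
```

View pics/l_wrist.png

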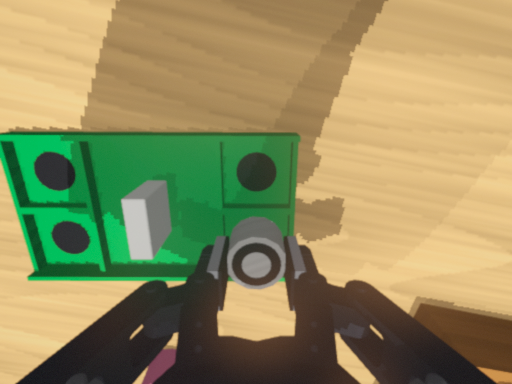

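>>> carry_out(motion=[[0.02,[0,0.0015,0],0],[0.05,[0,0,0],0],[0.05,[0,0,0],0],[0.05,[0,0,0],0],[0.05,[0,0,0],0],[0.05,[0,-0.02,0],0],[0.05,[0,-0.03,0],0],[0.05,[0,-0.03,0],0],[0.05,[0,0,0],0],[0.05,[0,0,0],0]])

```text
t: 15.6
position: [0.4842, -0.0715, 0.1149]
tool_rot: [0.704, 0.069, -0.069, -0.704]
contact_force: [-0.6, -0.1, -0.3]
opening: 0.587
```

```bash
python3 - <<'E'
from h import *
plan([0.666,-0.1685,0.1],101.2); im,c=snap("wrist","m_wrist")
E
python3 disc.py pics/m_wrist.png
```

```text
t 15.6 pos [ 0.4842 -0.0715  0.1149] yaw_z 101.2 open 0.587 F [-0.6 -0.1 -0.3] j [-0.31  0.29 -0.4   0.88  0.   -0.51]
shift tool before spin [ 0.1594  0.0152 -0.1304]
spin -0.0
shift if spin first [ 0.1594  0.0152 -0.1304]
[118.  148.7] [105, 136, 27, 27, 564] [ 0.4635 -0.1963  0.004 ]
[256.2 149.2] [243, 136, 27, 28, 588] [ 0.4409 -0.0795  0.004 ]
[125.4 196.5] [113, 185, 26, 24, 457] [ 0.5064 -0.1882  0.004 ]
[255.4 207.2] [241, 194, 31, 29, 396] [ 0.4937 -0.0698  0.004 ]
[ 34.2 274.5] [13, 257, 43, 35, 1115] [ 0.6089 -0.2753  0.004 ]
```

View pics/m_wrist.png

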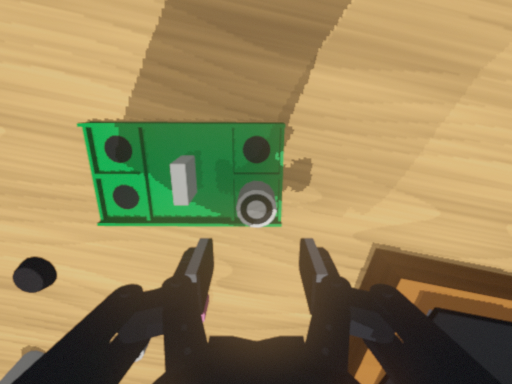

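>>> carry_out(motion=[[0.065,[0.02,0,-0.016],0],[0.065,[0.028,0,-0.023],0],[0.065,[0.028,0,-0.023],0],[0.065,[0.028,0,-0.023],0],[0.065,[0.028,0,-0.023],0],[0.065,[0.027,0.015,-0.022],0],[0.065,[0,0,0],0],[0.065,[0,0,0],0],[0.065,[0,0,0],0],[0.065,[0,0,0],0]])

```text
t: 16.65
position: [0.6646, -0.1676, 0.1001]
tool_rot: [-0.704, -0.069, 0.069, 0.704]
contact_force: [0.0, -0.2, 0.5]
opening: 0.76
```

```bash
python3 - <<'E'
from h import *
plan([0.666,-0.1685,0.032],101.2); im,c=snap("wrist","n_wrist")
cv2.imwrite("pics/n2.png",cv2.cvtColor(cv2.resize(im[150:290,180:330],None,fx=4,fy=4,interpolation=cv2.INTER_CUBIC),cv2.COLOR_RGB2BGR))
E
python3 disc.py pics/n_wrist.png
```

```text
t 16.65 pos [ 0.6646 -0.1676  0.1001] yaw_z 101.21 open 0.76 F [ 0.  -0.2  0.5] j [-0.37  0.61  0.11  1.08  0.   -0.56]
shift tool before spin [ 0.0012  0.0681 -0.0011]
spin 0.01
shift if spin first [ 0.0012  0.0681 -0.0011]
[444.3   5. ] [423, 0, 57, 13, 441] [ 0.4965 -0.0682  0.004 ]
[134.1 111.5] [109, 88, 51, 48, 1826] [ 0.6093 -0.275   0.004 ]
[252.2 212.5] [236, 199, 33, 30, 442] [ 0.6747 -0.169   0.004 ]
[294.3 311.9] [280, 300, 29, 25, 559] [ 0.7727 -0.107   0.004 ]
```

View pics/n_wrist.png

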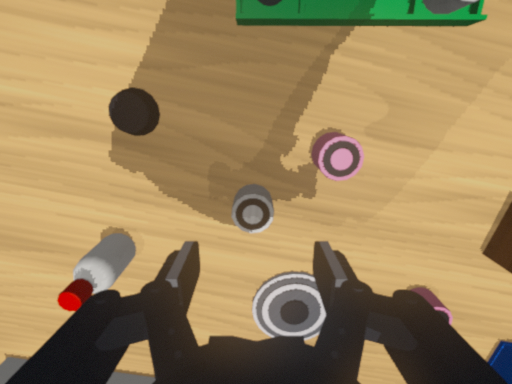

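View pics/n2.png

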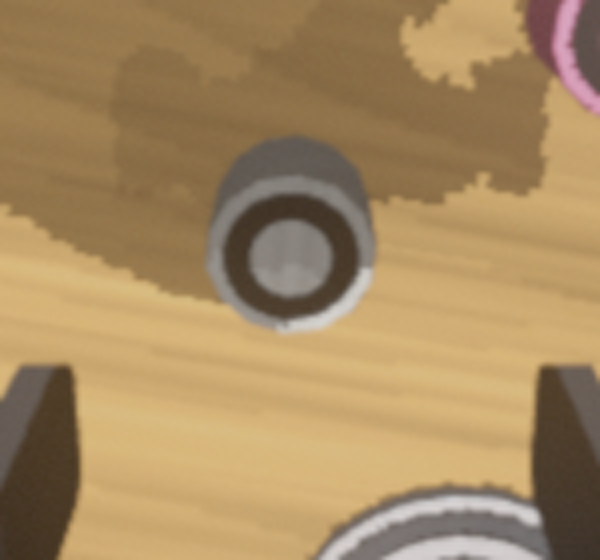

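```bash
python3 - <<'E'
from h import *
c=manip.camera_info("wrist"); w=p2w(c,(252.7,213.5),.028);print(w); w[2]=.032;plan(w,101.2)
E
```

```text
[ 0.6655537  -0.17004816  0.028     ]
t 16.7 pos [ 0.6648 -0.1677  0.1003] yaw_z 101.21 open 0.755 F [ 0.6 -0.  -0. ] j [-0.37  0.61  0.11  1.08  0.   -0.56]
shift tool before spin [ 0.0003  0.0683 -0.0024]
spin 0.01
shift if spin first [ 0.0003  0.0683 -0.0024]
```

>>> carry_out(motion=[[0.06,[0,0.02,-0.002],0],[0.06,[0,0.02,0],0],[0.06,[0,0.02,0],0],[0.06,[0,0.008,0],0],[0.06,[0,0,0],0],[0.02,[0,0,0],0],[0.02,[0,0,0],0],[0.02,[0,0,0],0],[0.02,[0,0,0],0],[0.02,[0,0,0],0]])

```text
t: 17.7
position: [0.6662, -0.1702, 0.0334]
tool_rot: [0.704, 0.07, -0.068, -0.703]
contact_force: [-2.2, 1.2, 7.2]
opening: 0.366
```

>>> carry_out(motion=[[0.02,[0,0,0],0],[0.02,[0,0,0],0],[0.02,[0,-0.01,0],0],[0.02,[0,-0.02,0],0],[0.02,[0,-0.02,0],0],[0.02,[0,-0.02,0],0],[0.02,[0,0,0],0],[0.02,[0,0,0],0],[0.02,[0,0,0],0],[0.02,[0,0,0],0]])

```text
t: 18.7
position: [0.6652, -0.1699, 0.1009]
tool_rot: [-0.704, -0.069, 0.069, 0.704]
contact_force: [-0.6, 0.4, -0.6]
opening: 0.365
```

```bash
python3 - <<'E'
from h import *
plan([0.464,-0.197,0.105],101.2); im,c=snap("wrist","o_wrist")
E
```

```text
t 18.7 pos [ 0.6652 -0.1699  0.1009] yaw_z 101.2 open 0.365 F [-0.6  0.4 -0.6] j [-0.37  0.61  0.12  1.08 -0.   -0.56]
shift tool before spin [-0.2026 -0.0038  0.0125]
spin -0.0
shift if spin first [-0.2026 -0.0038  0.0125]
```

View pics/o_wrist.png

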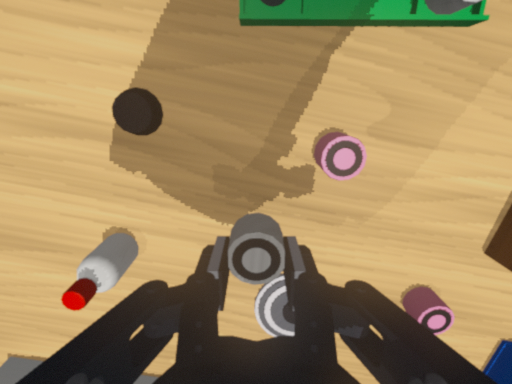

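>>> carry_out(motion=[[0.02,[-0.02,0,0.001],0],[0.02,[-0.032,-0.001,0.002],0],[0.02,[-0.034,-0.001,0.002],0],[0.02,[-0.034,-0.001,0.002],0],[0.02,[-0.034,-0.001,0.002],0],[0.02,[-0.03,0,0.002],0],[0.02,[-0.0185,0,0.0015],0],[0.02,[0,0,0],0],[0.02,[0,0,0],0],[0.02,[0,0,0],0]])

```text
t: 19.75
position: [0.4653, -0.1972, 0.1057]
tool_rot: [0.704, 0.069, -0.069, -0.704]
contact_force: [0.2, 0.6, -0.2]
opening: 0.364
```

```bash
python3 - <<'E'
from h import *
plan([0.464,-0.197,0.036],101.2); im,c=snap("wrist","p_wrist")
E
python3 disc.py pics/p_wrist.png
```

```text
t 19.75 pos [ 0.4653 -0.1972  0.1057] yaw_z 101.22 open 0.364 F [ 0.2  0.6 -0.2] j [-0.56  0.32 -0.38  0.87  0.   -0.76]
shift tool before spin [-0.0013  0.0697  0.0005]
spin 0.02
shift if spin first [-0.0013  0.0697  0.0005]
[255.5 198.6] [243, 187, 26, 25, 519] [ 0.4639 -0.1977  0.004 ]
[390.9 199.5] [378, 188, 26, 24, 483] [ 0.4415 -0.0803  0.004 ]
[255.9 258.3] [232, 239, 48, 41, 971] [ 0.5233 -0.1856  0.004 ]
[397.  259.8] [383, 248, 31, 26, 300] [ 0.4986 -0.053   0.004 ]
```

View pics/p_wrist.png

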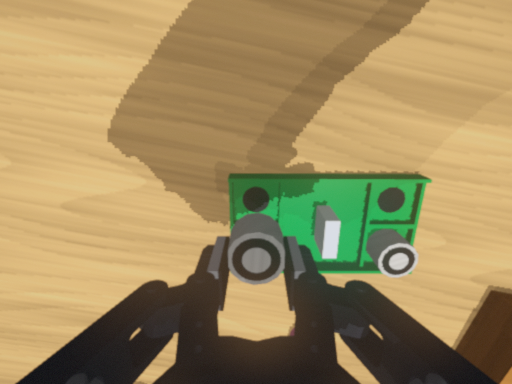

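>>> carry_out(motion=[[0.02,[-0.0012,0.015,0],0],[0.02,[0,0.02,0],0],[0.02,[0,0.02,0],0],[0.02,[0,0.008,0],0],[0.02,[0,0.004,0],0],[0.02,[0,0.002,0],0],[0.02,[0,0,0],0],[0.02,[0,0,0],0],[0.02,[0,0,0],0],[0.02,[0,0,0],0]])

```text
t: 20.8
position: [0.4639, -0.1976, 0.0374]
tool_rot: [0.704, 0.069, -0.069, -0.703]
contact_force: [0.0, 1.0, 6.2]
opening: 0.364
```

>>> carry_out(motion=[[0.02,[0,0.001,0],0],[0.05,[0,0,0],0],[0.05,[0,0,0],0],[0.05,[0,0,0],0],[0.05,[0,0,0],0],[0.05,[0,-0.02,0],0],[0.05,[0,-0.03,0],0],[0.05,[0,-0.03,0],0],[0.05,[0,0,0],0],[0.05,[0,0,0],0]])

```text
t: 21.8
position: [0.4636, -0.1975, 0.1159]
tool_rot: [0.704, 0.069, -0.069, -0.704]
contact_force: [0.8, 0.8, -0.8]
opening: 0.587
```

```bash
python3 - <<'E'
from h import *
plan([0.5534,0.1813,0.2],90); im,c=snap("wrist","q_wrist")
E
python3 disc.py pics/q_wrist.png
```

```text
t 21.8 pos [ 0.4636 -0.1975  0.1159] yaw_z 101.2 open 0.587 F [ 0.8  0.8 -0.8] j [-0.56  0.31 -0.36  0.9  -0.   -0.76]
shift tool before spin [ 0.1617 -0.0842  0.3541]
spin 11.2
shift if spin first [ 0.0899 -0.0842  0.3787]
[385.4 197.5] [373, 187, 25, 23, 436] [ 0.4409 -0.0803  0.004 ]
[255.5 206.3] [240, 193, 32, 29, 431] [ 0.4726 -0.1957  0.004 ]
[255.4 239.6] [244, 230, 23, 20, 365] [ 0.5066 -0.189   0.004 ]
[391.3 255.1] [378, 244, 29, 25, 277] [ 0.4974 -0.0538  0.004 ]
```

View pics/q_wrist.png

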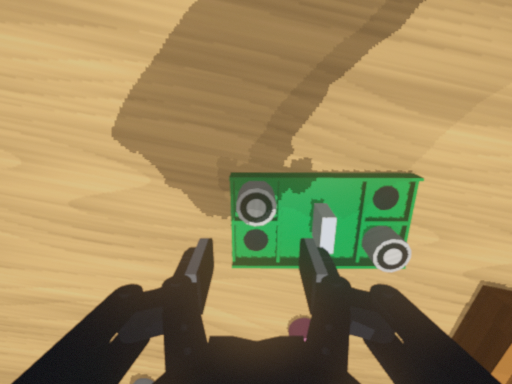

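```bash
python3 - <<'E'
from h import *
plan([0.55,0.176,0.27],91.6)
E
```

```text
t 21.85 pos [ 0.4631 -0.1972  0.1152] yaw_z 101.19 open 0.589 F [-0.6  0.7 -0.6] j [-0.56  0.31 -0.36  0.9  -0.   -0.76]
shift tool before spin [ 0.1576 -0.1548  0.3493]
spin 9.59
shift if spin first [ 0.0972 -0.1548  0.3707]
```

>>> carry_out(motion=[[0.06,[0,-0.025,0],4.8],[0.06,[0,-0.035,0],4.8],[0.06,[0.012,-0.022,0.03],0],[0.06,[0.012,-0.018,0.046],0],[0.06,[0.012,-0.018,0.046],0],[0.06,[0.012,-0.018,0.046],0],[0.06,[0.012,-0.018,0.046],0],[0.06,[0.012,0,0.048],0],[0.06,[0.012,0,0.048],0],[0.06,[0.012,0,0.048],0]])

```text
t: 22.85
position: [0.5485, 0.1623, 0.2673]
tool_rot: [0.707, 0.009, -0.01, -0.707]
contact_force: [0.7, -0.9, 0.1]
opening: 0.701
```

```bash
python3 - <<'E'
from h import *
state(); im,c=snap("wrist","r_wrist"); np.save("r_c.npy",c,allow_pickle=True)
for n in ["flap_grip","flap","recess"]:
    for d in manip.recognise("wrist",n)[:3]: print(n,round(d["p"],2),np.round(d["pixel"],1),p2w(c,d["pixel"],.082).round(4))
state(); im,c=snap("wrist","r_wrist"); np.save("r_c.npy",c,allow_pickle=True)
E
```

```text
t 22.85 pos [0.5485 0.1623 0.2673] yaw_z 91.6 open 0.701 F [ 0.7 -0.9  0.1] j [ 0.15  0.34  0.12  1.35 -0.    0.12]
flap_grip 0.91 [266.2 195.3] [0.5727 0.1815 0.082 ]
flap 0.7 [267.7 194.6] [0.5718 0.1833 0.082 ]
flap 0.2 [ 88.  279.2] [ 0.6987 -0.0518  0.082 ]
recess 0.6 [267. 194.] [0.571  0.1824 0.082 ]
t 23.05 pos [0.5484 0.161  0.267 ] yaw_z 91.72 open 0.703 F [ 0.6 -0.8  0.7] j [ 0.14  0.34  0.12  1.35 -0.    0.11]
```

View pics/r_wrist.png

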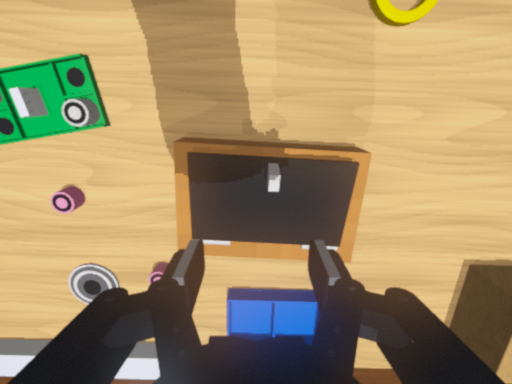

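```bash
python3 - <<'E'
import cv2
im=cv2.imread("pics/r_wrist.png")
cv2.imwrite("pics/r2.png",cv2.resize(im[130:270,165:380],None,fx=3.7,fy=3.7,interpolation=cv2.INTER_CUBIC))
E
```

```text
(no output)
```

View pics/r2.png

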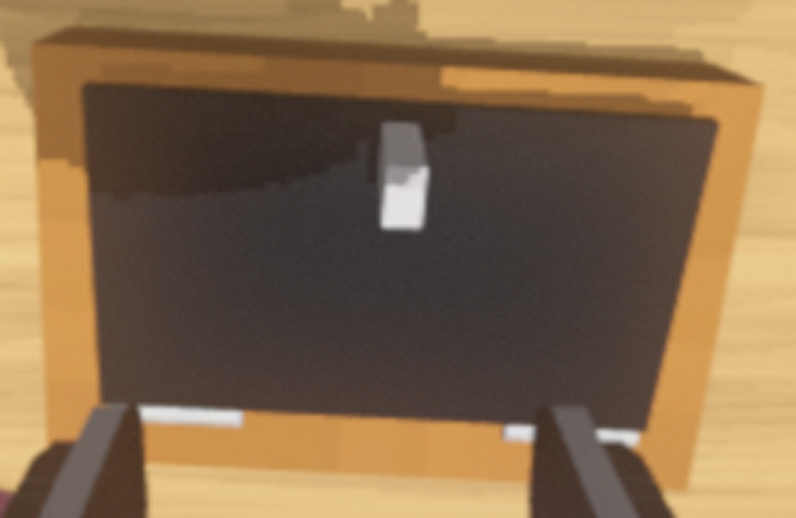

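```bash
python3 - <<'E'
from h import *
c=np.load("r_c.npy",allow_pickle=True).item()
f=lambda p,z:p2w(c,(165+p[0]/3.7,130+p[1]/3.7),z)
print("tab",f((404,197),.094))
B=np.array([f(p,.05) for p in [(34,44),(763,85),(688,490),(48,463)]]);print(B.round(4))
F=np.array([f(p,.056) for p in [(84,84),(717,120),(650,430),(100,402)]]);print(F.round(4))
for P in(B,F):
    y=(P[1]-P[0]+P[2]-P[3])/2; x=(P[3]-P[0]+P[2]-P[1])/2
    print("ctr",P.mean(0),"yawy",np.degrees(np.arctan2(y[1],y[0])),"yawx",np.degrees(np.arctan2(x[1],x[0])),np.linalg.norm(y),np.linalg.norm(x))
E
```

```text
tab [0.55326116 0.18100665 0.094     ]
[[0.5162 0.0574 0.05  ]
 [0.523  0.3047 0.05  ]
 [0.6826 0.3015 0.05  ]
 [0.6776 0.0518 0.05  ]]
[[0.5281 0.0749 0.056 ]
 [0.5343 0.2885 0.056 ]
 [0.6532 0.2811 0.056 ]
 [0.6472 0.0747 0.056 ]]
ctr [0.5998295  0.17885705 0.05      ] yawy 88.63552700300542 yawx -1.5588465056947938 0.2486268290004511 0.16051547937148233
ctr [0.59070842 0.17980959 0.056     ] yawy 88.34700981993454 yawx -1.858503666613727 0.2100729177398266 0.1190429365961795
```

```bash
cat > fit.py <<'E'
from h import *
from scipy.optimize import least_squares
cw=np.load("r_c.npy",allow_pickle=True).item(); ct=manip.camera_info("top"); cs=manip.camera_info("scene")
W=lambda p:(165+p[0]/3.7,130+p[1]/3.7); T=lambda p:(110+p[0]/3.2,110+p[1]/3.2); S=lambda p:(150+p[0]/3.2,150+p[1]/3.2)
# block corners order near-R, near-L, far-L, far-R
blk=[[-75,-125],[-75,125],[85,125],[85,-125]]
obs=[]
def add(c,pts,fn,kind,w=1):
    for k,p in zip(kind,pts):
        if p is not None: obs.append((c,k,fn(p),w))
kb=[("b",i) for i in range(4)]; kf=[("f",i) for i in range(4)]
add(cw,[(34,44),(763,85),(688,490),(48,463)],W,kb)
add(cw,[(84,84),(717,120),(650,430),(100,402)],W,kf)
add(cw,[(404,197)],W,[("t",0)])
add(ct,[(350,297),(73,285),(82,112),(356,121)],T,kb)
add(ct,[(323,282),(89,273),(103,140),(330,148)],T,kf)
add(ct,[(198,240)],T,[("t",0)])
add(cs,[(380,111),None,(685,153),(447,248)],S,kb)
add(cs,[(407,94),(598,27),(655,135),(465,208)],S,kf)
add(cs,[(514,47)],S,[("t",0)])
def pt(k,P):
    x,y,a,th=P[:4]
    if k[0]=="b": l=np.array([*np.array(blk[k[1]])/1e3,.05])
    else:
        # flap local: u in front of hinge, v along y, n outer (6mm = outer face)
        if k[0]=="f": u,v=[(.128,-.103),(.128,.103),(0,.103),(0,-.103)][k[1]]; n=.006
        else: u,v,n=.112,P[4],.044
        l=np.array([.06-u*np.cos(th)+n*np.sin(th), v, .05+u*np.sin(th)+n*np.cos(th)])
    c,s=np.cos(a),np.sin(a)
    return np.array([x+c*l[0]-s*l[1],y+s*l[0]+c*l[1],l[2]])
def res(P): return np.concatenate([(w2p(c,pt(k,P))-px)*w*(1.3 if c is not cw else 1) for c,k,px,w in obs])
r=least_squares(res,[.593,.177,-.025,.1,0.0],loss="soft_l1")
print(r.x.round(4),r.cost); 
rr=res(r.x).reshape(-1,2)
for o,e in zip(obs,rr): print(o[1],"w" if o[0] is cw else "t" if o[0] is ct else "s",e.round(1))
E
python3 fit.py
```

```text
[ 5.941e-01  1.781e-01 -2.630e-02  1.244e-01  5.000e-04] 32.48571855534773
('b', 0) w [-1.8 -0.3]
('b', 1) w [ 0.3 -0.4]
('b', 2) w [-0.5 -0.1]
('b', 3) w [-0.7 -1.1]
('f', 0) w [-1.7 -0. ]
('f', 1) w [ 0.4 -0.4]
('f', 2) w [-1.5  2.7]
('f', 3) w [-0.6  3.1]
('t', 0) w [-0.1 -0.7]
('b', 0) t [-1.  -1.6]
('b', 1) t [-2.5 -0.7]
('b', 2) t [-0.9 -1.4]
('b', 3) t [-0.4 -0.8]
('f', 0) t [-0.7 -0.9]
('f', 1) t [-1.5 -0.6]
('f', 2) t [-1.1 -2.5]
('f', 3) t [-0.3 -2.2]
('t', 0) t [-0.6  2.6]
('b', 0) s [-1.  -2.1]
('b', 2) s [ 1.1 -2. ]
('b', 3) s [ 1.6 -2.3]
('f', 0) s [-1.6 -0.4]
('f', 1) s [-2.5 -1.5]
('f', 2) s [ 0.3 -1. ]
('f', 3) s [-1.5  0.4]
('t', 0) s [0.1 2.2]
```

```bash
sed -i 's/^r=least/obs=[o for o in obs if o[1] not in (("f",2),("f",3))]\nr=least/' fit.py; cat >> fit.py <<'E'
x,y,a,th=r.x[:4]
print("yaw deg",np.degrees(a))
def grip(th):
    l=np.array([.06-.112*np.cos(th)+.032*np.sin(th),0,.05+.112*np.sin(th)+.032*np.cos(th)]);c,s=np.cos(a),np.sin(a)
    return np.array([x+c*l[0],y+s*l[0],l[2]])
for t in [th,.3,.6,.9,1.2,1.5,1.7]: print(round(t,3),grip(t).round(4))
g=grip(th); g[2]-=.002; plan(g,90+np.degrees(a))
E
python3 fit.py
```

```text
[ 0.5947  0.178  -0.0269  0.1197  0.0006] 21.75148909749361
('b', 0) w [-1.9  0.1]
('b', 1) w [0.2 0. ]
('b', 2) w [-0.7  0.3]
('b', 3) w [-0.8 -0.8]
('f', 0) w [-1.6  0.2]
('f', 1) w [ 0.1 -0.1]
('t', 0) w [-0.1 -0.6]
('b', 0) t [-1.  -1.8]
('b', 1) t [-2.4 -1. ]
('b', 2) t [-0.8 -1.7]
('b', 3) t [-0.3 -1. ]
('f', 0) t [-0.6 -1.1]
('f', 1) t [-1.4 -0.8]
('t', 0) t [-0.6  2.5]
('b', 0) s [-1.  -1.9]
('b', 2) s [ 1.2 -1.8]
('b', 3) s [ 1.6 -2.1]
('f', 0) s [-1.6 -0.1]
('f', 1) s [-2.5 -1.1]
('t', 0) s [0.1 2.4]
yaw deg -1.5426790931897512
0.12 [0.5473 0.1792 0.0951]
0.3 [0.5572 0.179  0.1137]
0.6 [0.5803 0.1783 0.1397]
0.9 [0.6101 0.1775 0.1576]
1.2 [0.6439 0.1766 0.166 ]
1.5 [0.6787 0.1757 0.164 ]
1.7 [0.7008 0.1751 0.1569]
t 23.1 pos [0.5484 0.16   0.2674] yaw_z 91.63 open 0.707 F [ 0.9 -1.3 -0.4] j [ 0.14  0.34  0.12  1.35 -0.    0.11]
shift tool before spin [-1.000e-04  1.742e-01  1.930e-02]
spin 3.18
shift if spin first [-0.0012  0.1742  0.0193]
```

>>> carry_out(motion=[[0.06,[0,0.01,0],3.2],[0.06,[0,0.03,0.009],0],[0.06,[0,0.04,0.01],0],[0.06,[0,0.035,0],0],[0.06,[0,0.02,0],0],[0.05,[0,0,0],0],[0.05,[0,0,0],0],[0.05,[0,0,0],0],[0.05,[0,0,0],0],[0.05,[0,0,0],0]])

```text
t: 24.1
position: [0.5496, 0.1791, 0.1344]
tool_rot: [-0.707, 0.009, -0.01, 0.707]
contact_force: [-0.5, 0.3, -0.2]
opening: 0.585
```

```bash
python3 - <<'E'
from h import *
plan([0.5473,0.1792,0.093],88.45); im,c=snap("wrist","s_wrist")
E
```

```text
t 24.1 pos [0.5496 0.1791 0.1344] yaw_z 88.39 open 0.585 F [-0.5  0.3 -0.2] j [ 0.17  0.41 -0.15  1.02 -0.    0.2 ]
shift tool before spin [-0.0024  0.0414  0.    ]
spin -0.06
shift if spin first [-0.0024  0.0414  0.    ]
```

View pics/s_wrist.png

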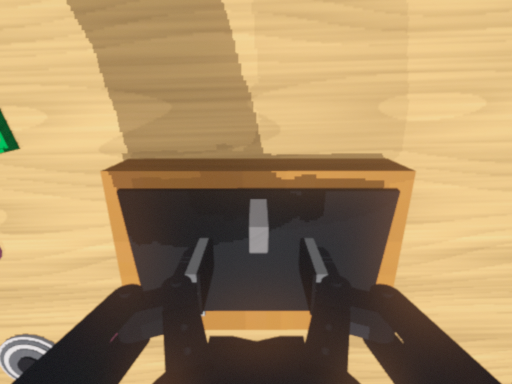

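```bash
python3 - <<'E'
from h import *
im=cv2.imread("pics/s_wrist.png")
cv2.imwrite("pics/s2.png",cv2.resize(im[140:280,180:340],None,fx=5,fy=5,interpolation=cv2.INTER_CUBIC))
c=manip.camera_info("wrist")
for th in [0,.06,.12,.18]:
    l=.06-.112*np.cos(th)+.044*np.sin(th); z=.05+.112*np.sin(th)+.044*np.cos(th)
    print(th,z,.5947+l,p2w(c,(259,238.5),z))
E
```

```text
0 0.094 0.5427 [0.55453026 0.18117076 0.094     ]
0.06 0.10063679248284678 0.5455399558123527 [0.55096384 0.18118487 0.10063679]
0.12 0.1070913471939291 0.5487727699050794 [0.54749536 0.1811986  0.10709135]
0.18 0.11334043470636966 0.5523868076384667 [0.54413728 0.18121188 0.11334043]
```

View pics/s2.png

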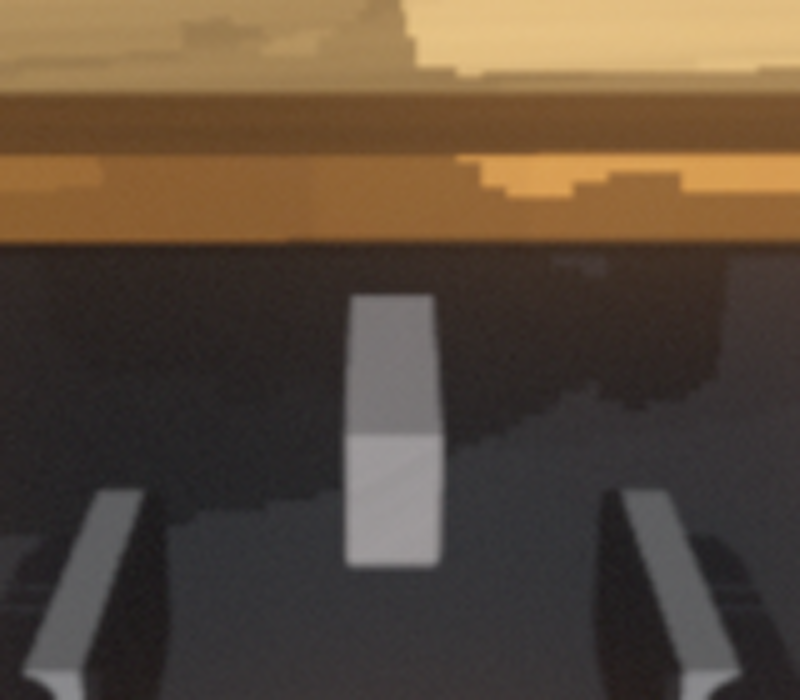

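>>> carry_out(motion=[[0.05,[-0.0025,0.01,0.001],0],[0.05,[0,0.016,0],0],[0.05,[0,0.012,0],0],[0.05,[0,0.003,0],0],[0.05,[0,0,0],0],[0,[0,0,0],0],[0,[0,0,0],0],[0,[0,0,0],0],[0,[0,0,0],0],[0,[0,0,0],0]])

```text
t: 25.15
position: [0.5469, 0.1805, 0.0929]
tool_rot: [-0.707, 0.01, -0.01, 0.707]
contact_force: [-1.6, 4.5, 2.5]
opening: 0.129
```

```bash
python3 - <<'E'
from h import *
o,r=state(); im,c=snap("wrist","t_wrist")
# arc incremental shifts in tool frame
a=np.radians(-1.54)
x,y=.5947,.178
def grip(th):
    l=np.array([.06-.112*np.cos(th)+.032*np.sin(th),0,.05+.112*np.sin(th)+.032*np.cos(th)]);c,s=np.cos(a),np.sin(a)
    return np.array([x+c*l[0],y+s*l[0],l[2]])
th=.12
ths=np.linspace(.12,1.75,28)
G=np.array([grip(t) for t in ths]); print((np.diff(G,axis=0)@r).round(4)); print(ths.round(2))
E
```

```text
t 25.15 pos [0.5469 0.1805 0.0929] yaw_z 88.41 open 0.129 F [-1.6  4.5  2.5] j [ 0.18  0.44 -0.22  0.91  0.    0.2 ]
[[ 0.0029 -0.0064  0.    ]
 [ 0.0033 -0.0062  0.    ]
 [ 0.0037 -0.006   0.    ]
 [ 0.004  -0.0058  0.    ]
 [ 0.0044 -0.0055  0.    ]
 [ 0.0047 -0.0052  0.    ]
 [ 0.005  -0.0049  0.    ]
 [ 0.0053 -0.0046  0.    ]
 [ 0.0056 -0.0043  0.    ]
 [ 0.0058 -0.004   0.    ]
 [ 0.006  -0.0036  0.    ]
 [ 0.0062 -0.0032  0.    ]
 [ 0.0064 -0.0028  0.    ]
 [ 0.0066 -0.0025  0.    ]
 [ 0.0067 -0.0021  0.    ]
 [ 0.0068 -0.0016  0.    ]
 [ 0.0069 -0.0012  0.    ]
 [ 0.007  -0.0008  0.    ]
 [ 0.007  -0.0004  0.    ]
 [ 0.007   0.      0.    ]
 [ 0.007   0.0005  0.    ]
 [ 0.007   0.0009  0.    ]
 [ 0.0069  0.0013  0.    ]
 [ 0.0068  0.0017  0.    ]
 [ 0.0067  0.0021  0.    ]
 [ 0.0066  0.0025  0.    ]
 [ 0.0064  0.0029  0.    ]]
[0.12 0.18 0.24 0.3  0.36 0.42 0.48 0.54 0.6  0.66 0.72 0.78 0.84 0.9
 0.97 1.03 1.09 1.15 1.21 1.27 1.33 1.39 1.45 1.51 1.57 1.63 1.69 1.75]
```

View pics/t_wrist.png

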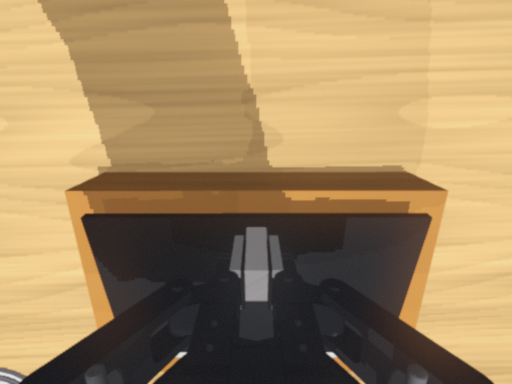

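>>> carry_out(motion=[[0,[0.0029,-0.0064,0],0],[0,[0.0033,-0.0062,0],0],[0,[0.0037,-0.006,0],0],[0,[0.004,-0.0058,0],0],[0,[0.0044,-0.0055,0],0],[0,[0.0047,-0.0052,0],0],[0,[0.005,-0.0049,0],0],[0,[0.0053,-0.0046,0],0],[0,[0.0056,-0.0043,0],0],[0,[0,0,0],0]])

```text
t: 26.2
position: [0.5852, 0.1795, 0.1412]
tool_rot: [-0.707, 0.011, -0.009, 0.707]
contact_force: [-3.4, 5.9, -1.1]
opening: 0.129
```

```bash
python3 - <<'E'
from h import *
o,r=state(); im,c=snap("wrist","u_wrist")
E
```

```text
t 26.2 pos [0.5852 0.1795 0.1412] yaw_z 88.42 open 0.129 F [-3.4  5.9 -1.1] j [ 0.16  0.46 -0.04  1.08  0.    0.19]
```

View pics/u_wrist.png

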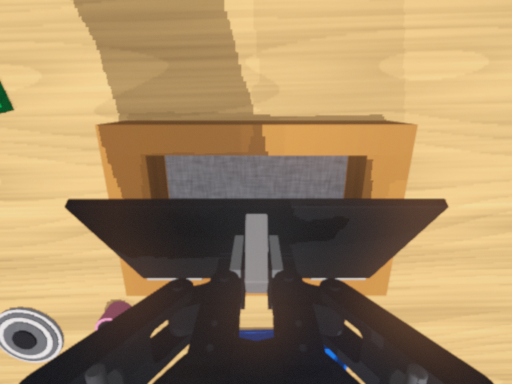

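Flap is opening. Continue along the arc.

>>> carry_out(motion=[[0,[0.0058,-0.004,0],0],[0,[0.006,-0.0036,0],0],[0,[0.0062,-0.0032,0],0],[0,[0.0064,-0.0028,0],0],[0,[0.0066,-0.0025,0],0],[0,[0.0067,-0.0021,0],0],[0,[0.0068,-0.0016,0],0],[0,[0.0069,-0.0012,0],0],[0,[0.007,-0.0008,0],0],[0,[0.007,-0.0004,0],0]])

```text
t: 27.25
position: [0.6498, 0.1777, 0.1632]
tool_rot: [-0.707, 0.011, -0.009, 0.707]
contact_force: [-5.9, 6.1, -0.4]
opening: 0.13
```

>>> carry_out(motion=[[0,[0.007,0,0],0],[0,[0.007,0.0005,0],0],[0,[0.007,0.0009,0],0],[0,[0.0069,0.0013,0],0],[0,[0.0068,0.0017,0],0],[0,[0.0067,0.0021,0],0],[0,[0.0066,0.0025,0],0],[0,[0.0064,0.0029,0],0],[0,[0,0,0],0],[0,[0,0,0],0]])

```text
t: 28.25
position: [0.7052, 0.1762, 0.1517]
tool_rot: [-0.707, 0.01, -0.01, 0.707]
contact_force: [-0.6, 5.0, 0.8]
opening: 0.125
```

```bash
python3 - <<'E'
from h import *
o,r=state(); im,c=snap("wrist","v_wrist")
im,c=snap("scene","x",False)
b=cv2.resize(im[120:310,150:400],None,fx=3,fy=3,interpolation=cv2.INTER_CUBIC)
cv2.imwrite("pics/v_scene.png",cv2.cvtColor(b,cv2.COLOR_RGB2BGR))
E
```

```text
t 28.25 pos [0.7052 0.1762 0.1517] yaw_z 88.41 open 0.125 F [-0.6  5.   0.8] j [0.13 0.66 0.35 1.27 0.   0.16]
```

View pics/v_wrist.png

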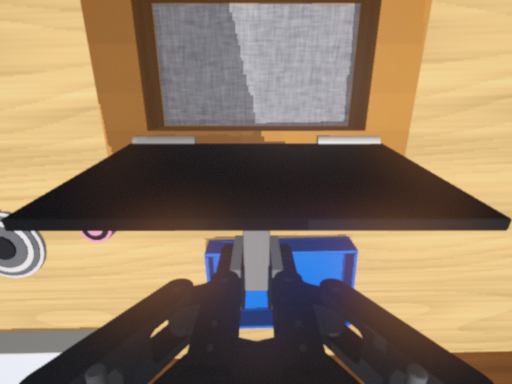

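View pics/v_scene.png

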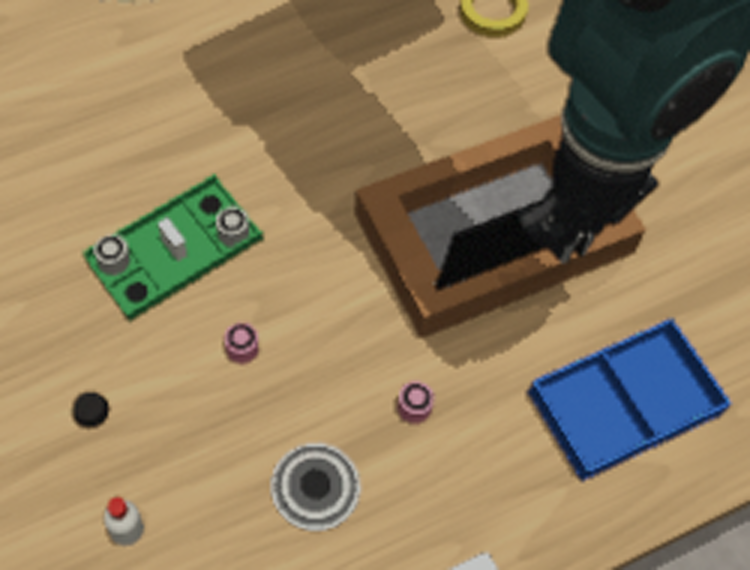

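```bash
python3 - <<'E'
from h import *
c=manip.camera_info("wrist")
L=p2w(c,(163.5,126.5),.006);Rr=p2w(c,(351,125.5),.006);print(L,Rr,np.linalg.norm(L-Rr))
tl=p2w(c,(110,133),.05)
a=np.radians(-1.54);X=np.array([np.cos(a),np.sin(a)])
print((L[:2]+Rr[:2])/2-.051*X)
# expected px of floor corners using fit
for u,v in [(.051,-.089),(.051,.089),(-.051,-.089),(-.051,.089)]:
    Y=np.array([-X[1],X[0]]);p=np.array([.5947,.178])+u*X+v*Y;print(w2p(c,[*p,.006]))
im=cv2.imread("pics/v_wrist.png")
cv2.imwrite("pics/v2.png",cv2.resize(im[0:145,75:435],None,fx=2.2,fy=2.2,interpolation=cv2.INTER_CUBIC))
E
```

```text
[0.64292465 0.08887282 0.006     ] [0.64703975 0.26982388 0.006     ] 0.18099785050469638
[0.59400062 0.18071897]
[162.30190397 126.92360001]
[346.52531272 126.72393926]
[148.80071638   3.14387309]
[359.3488411    2.97474968]
```

View pics/v2.png

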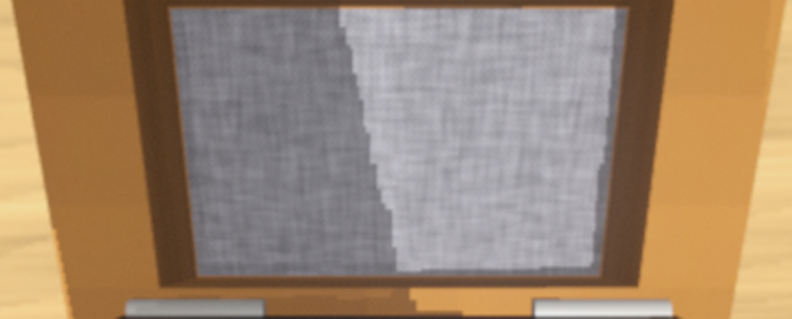

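>>> carry_out(motion=[[0.04,[0,0,0],0],[0.04,[0,0,0],0],[0.04,[0,0,0],0],[0.04,[0,0,0],0],[0.04,[0,-0.01,0],0],[0.04,[0,-0.03,0],0],[0.04,[0,-0.03,0],0],[0.04,[0,-0.03,0],0],[0.04,[0,0,0],0],[0.04,[0,0,0],0]])

```text
t: 29.35
position: [0.7056, 0.1758, 0.2527]
tool_rot: [-0.707, 0.009, -0.01, 0.707]
contact_force: [-0.6, -0.8, -0.5]
opening: 0.463
```

```bash
python3 - <<'E'
from h import *
im,c=snap("wrist","w_wrist"); plan([0.475,-0.134,0.25],101.2)
E
```

```text
t 29.4 pos [0.7053 0.1757 0.2516] yaw_z 88.4 open 0.47 F [ 0.2  0.1 -0.7] j [ 0.13  0.65  0.61  1.53 -0.    0.16]
shift tool before spin [-0.2215  0.0017 -0.316 ]
spin -12.8
shift if spin first [-0.2861  0.0017 -0.2591]
```

View pics/w_wrist.png

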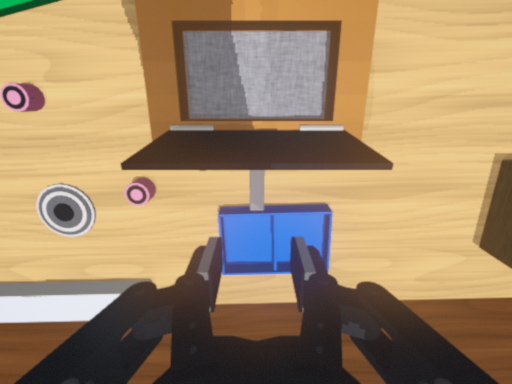

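>>> carry_out(motion=[[0.05,[0,0,0],-6.4],[0.05,[0,0,0],-6.4],[0.05,[-0.03,0,-0.027],0],[0.05,[-0.036,0,-0.032],0],[0.05,[-0.036,0,-0.032],0],[0.05,[-0.036,0,-0.032],0],[0.05,[-0.036,0,-0.032],0],[0.05,[-0.036,0,-0.032],0],[0.05,[-0.036,0,-0.032],0],[0.05,[-0.036,0,-0.036],0]])

```text
t: 30.4
position: [0.4767, -0.1291, 0.251]
tool_rot: [-0.703, -0.069, 0.07, 0.704]
contact_force: [1.3, 0.2, 0.5]
opening: 0.583
```

>>> carry_out(motion=[[0.05,[-0.004,0.02,-0.004],0],[0.05,[0,0.03,0],0],[0.05,[0,0.03,0],0],[0.05,[0,0.03,0],0],[0.05,[0,0.02,0],0],[0.05,[0,0,0],0],[0.05,[0,0,0],0],[0.05,[0,0,0],0],[0.05,[0,0,0],0],[0.05,[0,0,0],0]])

```text
t: 31.4
position: [0.4759, -0.1332, 0.1225]
tool_rot: [0.704, 0.069, -0.069, -0.704]
contact_force: [-0.4, 0.0, 0.2]
opening: 0.585
```

```bash
python3 - <<'E'
from h import *
im,c=snap("wrist","y_wrist"); plan([0.4744,-0.1341,0.027],101.2)
E
python3 disc.py pics/y_wrist.png
```

```text
t 31.45 pos [ 0.4758 -0.1332  0.1223] yaw_z 101.2 open 0.585 F [ 0.1 -0.4  0. ] j [-0.44  0.29 -0.38  0.91  0.   -0.63]
shift tool before spin [-0.0017  0.0953 -0.0006]
spin 0.0
shift if spin first [-0.0017  0.0953 -0.0006]
[319.9 169.9] [308, 159, 25, 23, 459] [ 0.4417 -0.0803  0.004 ]
[181.9 176. ] [166, 161, 32, 31, 453] [ 0.4719 -0.2034  0.004 ]
[192.9 213.6] [182, 203, 23, 22, 389] [ 0.5073 -0.1889  0.004 ]
[322.9 226.3] [309, 215, 29, 25, 278] [ 0.496  -0.0622  0.004 ]
```

View pics/y_wrist.png

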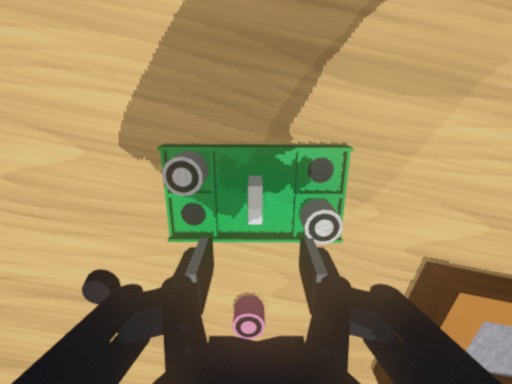

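>>> carry_out(motion=[[0.035,[-0.0012,0.02,-0.001],0],[0.035,[0,0.02,0],0],[0.035,[0,0.0,0],0],[0.035,[0,0,0],0],[0.035,[0,0.02,0],0],[0.035,[0,0.02,0],0],[0.035,[0,0.01,0],0],[0.035,[0,0.0055,0],0],[0.035,[0,0,0],0],[0.035,[0,0,0],0]])

```text
t: 32.45
position: [0.475, -0.1345, 0.027]
tool_rot: [0.704, 0.069, -0.069, -0.704]
contact_force: [0.3, 0.6, -0.2]
opening: 0.412
```

```bash
python3 - <<'E'
from h import *
im,c=snap("wrist","z_wrist"); state()
E
```

```text
t 32.5 pos [ 0.4751 -0.1345  0.0271] yaw_z 101.2 open 0.407 F [ 0.3 -0.3 -0.2] j [-0.44  0.39 -0.53  0.65 -0.   -0.64]
```

View pics/z_wrist.png

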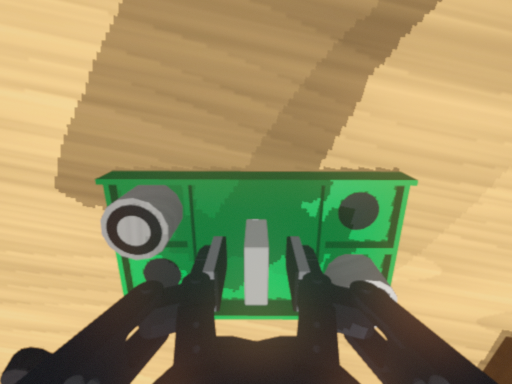

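>>> carry_out(motion=[[0,[0,0,0],0],[0,[0,0,0],0],[0,[0,0,0],0],[0,[0,0,0],0],[0,[0,0,0],0],[0,[0,0,0],0],[0,[0,-0.003,0],0],[0,[0,-0.005,0],0],[0,[0,0,0],0],[0,[0,0,0],0]])

```text
t: 33.5
position: [0.4747, -0.1343, 0.0344]
tool_rot: [0.704, 0.069, -0.069, -0.704]
contact_force: [0.3, 0.6, -3.9]
opening: 0.13
```

```bash
python3 - <<'E'
from h import *
im,c=snap("wrist","aa_wrist"); state()
E
```

```text
t 33.55 pos [ 0.4746 -0.1343  0.0343] yaw_z 101.2 open 0.129 F [-0.1 -0.8 -3.3] j [-0.44  0.38 -0.52  0.67 -0.   -0.64]
```

View pics/aa_wrist.png

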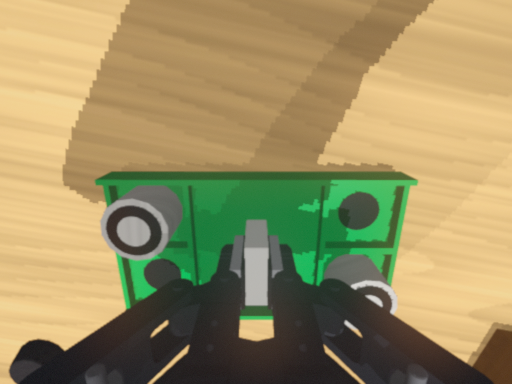

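```bash
python3 - <<'E'
from h import *
plan([0.594,0.1798,0.105],88.6)
E
```

```text
t 33.55 pos [ 0.4746 -0.1343  0.0343] yaw_z 101.2 open 0.129 F [-0.1 -0.8 -3.3] j [-0.44  0.38 -0.52  0.67 -0.   -0.64]
shift tool before spin [ 0.1781 -0.0707  0.2849]
spin 12.6
shift if spin first [ 0.1117 -0.0707  0.3169]
```

>>> carry_out(motion=[[0,[0,-0.01,0],0],[0,[0,-0.015,0],0],[0,[0,-0.02,0],0],[0,[0,-0.015,0],0],[0,[0,-0.01,0],0],[0,[0,0,0],2.5],[0,[0,0,0],3.5],[0,[0,0,0],3.5],[0,[0,0,0],2.5],[0,[0,0,0],0.6]])

```text
t: 34.55
position: [0.4745, -0.1342, 0.1044]
tool_rot: [-0.707, 0.009, -0.009, 0.707]
contact_force: [0.6, 0.3, -2.6]
opening: 0.135
```

```bash
python3 - <<'E'
from h import *
plan([0.594,0.1798,0.105],88.6);im,c=snap("wrist","ab_wrist"); 
E
```

```text
t 34.55 pos [ 0.4745 -0.1342  0.1044] yaw_z 88.54 open 0.135 F [ 0.6  0.3 -2.6] j [-0.44  0.3  -0.41  0.86  0.   -0.42]
shift tool before spin [ 0.1115 -0.0006  0.317 ]
spin -0.06
shift if spin first [ 0.1118 -0.0006  0.3168]
```

View pics/ab_wrist.png

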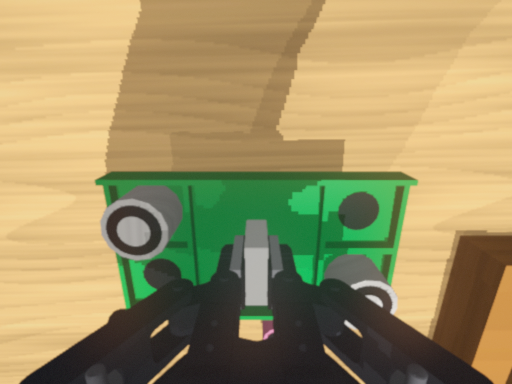

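>>> carry_out(motion=[[0,[0.004,0,0.012],0],[0,[0.008,0,0.022],0],[0,[0.01,0,0.028],0],[0,[0.01,0,0.028],0],[0,[0.01,0,0.028],0],[0,[0.01,0,0.028],0],[0,[0.01,0,0.028],0],[0,[0.01,0,0.028],0],[0,[0.008,0,0.022],0],[0,[0.004,0,0.012],0]])

```text
t: 35.6
position: [0.5646, 0.102, 0.1042]
tool_rot: [-0.707, 0.008, -0.008, 0.707]
contact_force: [0.7, -0.3, -3.7]
opening: 0.132
```

```bash
python3 - <<'E'
from h import *
plan([0.594,0.1798,0.105],88.6);im,c=snap("wrist","ac_wrist"); 
E
```

```text
t 35.6 pos [0.5646 0.102  0.1042] yaw_z 88.75 open 0.132 F [ 0.7 -0.3 -3.7] j [ 0.04  0.42 -0.21  0.94  0.    0.06]
shift tool before spin [ 0.0277 -0.0008  0.0785]
spin 0.15
shift if spin first [ 0.0275 -0.0008  0.0785]
```

View pics/ac_wrist.png

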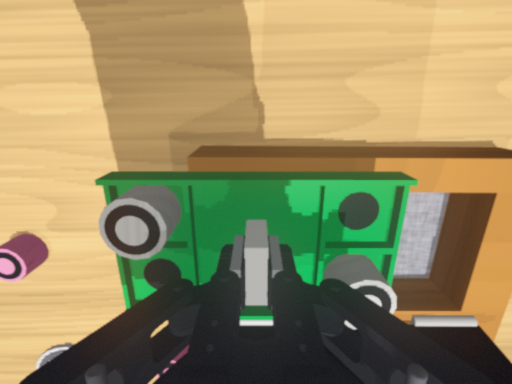

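>>> carry_out(motion=[[0,[0.004,0,0.012],0],[0,[0.007,0,0.02],0],[0,[0.007,0,0.02],0],[0,[0.006,0,0.016],0],[0,[0.003,0,0.008],0],[0,[0,0,0.002],0],[0,[0,0,0],0],[0,[0,0,0],0],[0,[0,0,0],0],[0,[0,0,0],0]])

```text
t: 36.65
position: [0.5932, 0.1765, 0.1044]
tool_rot: [0.707, -0.009, 0.009, -0.707]
contact_force: [-0.3, 0.6, -2.7]
opening: 0.132
```

```bash
python3 - <<'E'
from h import *
plan([0.594,0.1798,0.105],88.6);im,c=snap("wrist","ad_wrist"); 
E
```

```text
t 36.65 pos [0.5932 0.1765 0.1044] yaw_z 88.57 open 0.132 F [-0.3  0.6 -2.7] j [ 0.16  0.49 -0.08  0.99 -0.    0.18]
shift tool before spin [ 0.0007 -0.0006  0.0034]
spin -0.03
shift if spin first [ 0.0007 -0.0006  0.0034]
```

View pics/ad_wrist.png

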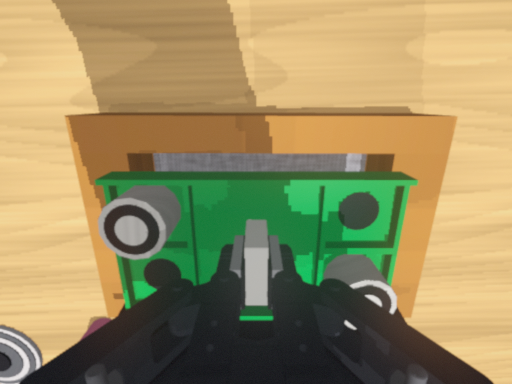

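```bash
python3 - <<'E'
from h import *
im=cv2.imread("pics/ad_wrist.png")
cv2.imwrite("pics/ad2.png",cv2.resize(im[100:200,60:460],None,fx=2,fy=3,interpolation=cv2.INTER_CUBIC))
c=manip.camera_info("wrist")
a=p2w(c,(127.5,153.5),.05);b=p2w(c,(393,153.5),.05);print(a,b,(a+b)/2+.051*np.array([1,-.025,0]))
a=p2w(c,(67,116),.05);b=p2w(c,(455,117),.05);print(a,b,(a+b)/2+.075*np.array([1,-.025,0]))
# where will frame rim be, frame back z: 
o,r=state()
for px in [(97,182),(415,182)]: print(p2w(c,px,o["position"][2]-.026+.018))
E
```

```text
[0.54087985 0.09319855 0.05      ] [0.54528703 0.26830742 0.05      ] [0.59408344 0.17947799 0.05      ]
[0.51620015 0.05924559 0.05      ] [0.52296919 0.30430845 0.05      ] [0.59458467 0.17990202 0.05      ]
t 36.7 pos [0.5932 0.1765 0.1044] yaw_z 88.57 open 0.128 F [-0.6  0.1 -4.1] j [ 0.16  0.49 -0.08  0.99 -0.    0.18]
[0.54691682 0.09740112 0.09639113]
[0.55096712 0.25816429 0.09639113]
```

View pics/ad2.png

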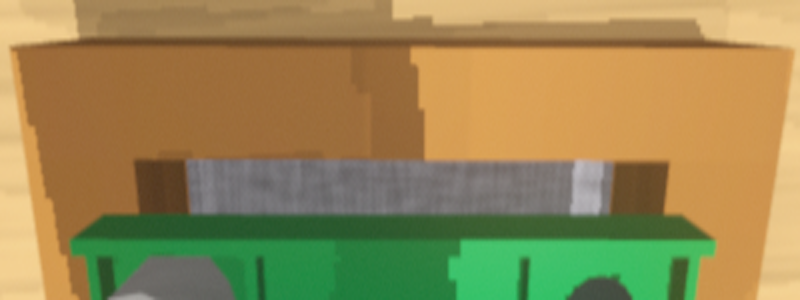

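>>> carry_out(motion=[[0,[0.0003,0,0.0032],0],[0,[0,0.008,0],0],[0,[0,0.012,0],0],[0,[0,0.012,0],0],[0,[0,0.01,0],0],[0,[0,0,0],0],[0,[0,0,0],0],[0,[0,0,0],0],[0,[0,0,0],0],[0,[0,0,0],0]])

```text
t: 37.7
position: [0.5939, 0.1801, 0.0627]
tool_rot: [-0.707, 0.008, -0.009, 0.707]
contact_force: [0.1, -0.1, -3.0]
opening: 0.127
```

```bash
python3 - <<'E'
from h import *
plan([0.594,0.1798,0.033],88.5);im,c=snap("wrist","ae_wrist"); 
E
```

```text
t 37.7 pos [0.5939 0.1801 0.0627] yaw_z 88.6 open 0.127 F [ 0.1 -0.1 -3. ] j [ 0.16  0.53 -0.14  0.9   0.    0.19]
shift tool before spin [ 0.0001  0.0297 -0.0003]
spin 0.1
shift if spin first [ 0.0001  0.0297 -0.0003]
```

View pics/ae_wrist.png

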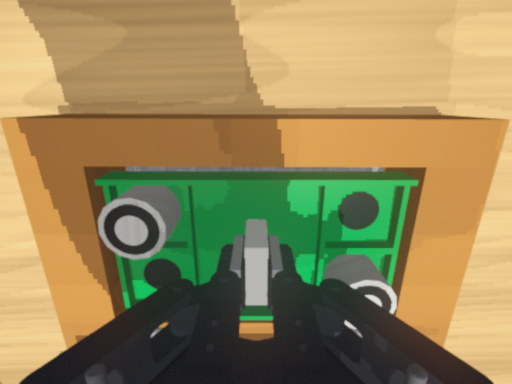

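>>> carry_out(motion=[[0,[0,0.006,0],0],[0,[0,0.008,0],0],[0,[0,0.007,0],0],[0,[0,0.004,0],0],[0,[0,0.002,0],0],[0,[0,0.001,0],0],[0,[0,0,0],0],[0,[0,0,0],0],[0,[0,0,0],0],[0,[0,0,0],0]])

```text
t: 38.75
position: [0.5938, 0.1801, 0.0345]
tool_rot: [-0.707, 0.009, -0.009, 0.707]
contact_force: [0.3, -0.5, -4.1]
opening: 0.126
```

```bash
python3 - <<'E'
from h import *
state();im,c=snap("wrist","af_wrist"); 
E
```

```text
t 38.75 pos [0.5938 0.1801 0.0345] yaw_z 88.6 open 0.126 F [ 0.3 -0.5 -4.1] j [ 0.16  0.56 -0.18  0.83 -0.    0.19]
```

View pics/af_wrist.png

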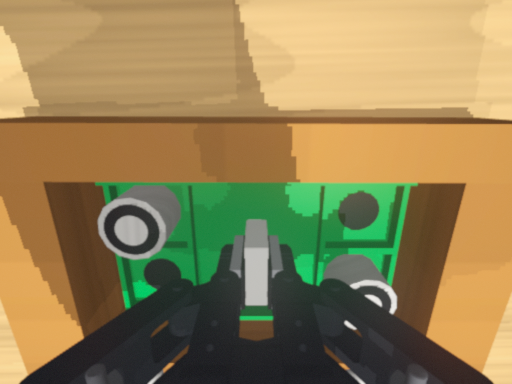

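Still carrying the weight, about 1–2 mm above the floor.

>>> carry_out(motion=[[0,[0,0.001,0],0],[0,[0,0.001,0],0],[0,[0,0,0],0],[0.03,[0,0,0],0],[0.03,[0,0,0],0],[0.03,[0,0,0],0],[0.03,[0,0,0],0],[0.03,[0,-0.02,0],0],[0.03,[0,-0.03,0],0],[0.03,[0,-0.03,0],0]])

```text
t: 39.8
position: [0.5934, 0.18, 0.113]
tool_rot: [0.707, -0.009, 0.008, -0.707]
contact_force: [-0.3, -0.2, 0.0]
opening: 0.352
```

>>> carry_out(motion=[[0.03,[0,-0.03,0],0],[0.03,[0,-0.03,0],0],[0.03,[0,-0.03,0],0],[0.03,[0,-0.03,0],0],[0.03,[0,0,0],0],[0.03,[0,0,0],0],[0.03,[0,0,0],0],[0.03,[0,0,0],0],[0.03,[0,0,0],0],[0.03,[0,0,0],0]])

```text
t: 40.8
position: [0.5935, 0.1801, 0.2319]
tool_rot: [0.707, -0.009, 0.008, -0.707]
contact_force: [0.6, -0.4, -0.1]
opening: 0.353
```

```bash
python3 - <<'E'
from h import *
plan([0.7056,0.1758,0.25],88.5);im,c=snap("wrist","ag_wrist"); 
print([d[2] for d in __import__("disc").discs(im,c,.010)])
E
```

```text
t 40.8 pos [0.5935 0.1801 0.2319] yaw_z 88.6 open 0.353 F [ 0.6 -0.4 -0.1] j [ 0.16  0.43  0.17  1.31 -0.    0.19]
shift tool before spin [ 0.1122 -0.0182 -0.0015]
spin 0.1
shift if spin first [ 0.1122 -0.0182 -0.0013]
[array([0.5738, 0.115 , 0.01  ]), array([0.6137, 0.1197, 0.01  ]), array([ 0.7677, -0.1066,  0.01  ])]
```

View pics/ag_wrist.png

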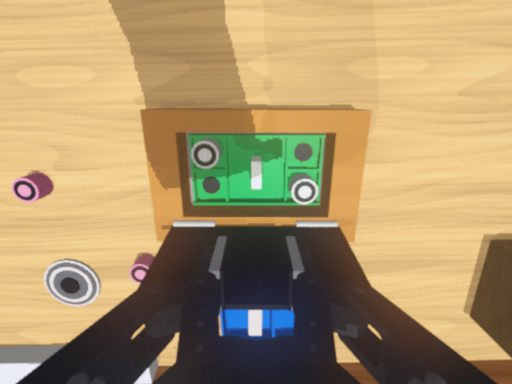

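>>> carry_out(motion=[[0.04,[0.008,-0.018,0],0],[0.04,[0.02,0,0],0],[0.04,[0.025,0,0],0],[0.04,[0.025,0,0],0],[0.04,[0.02,0,-0.001],0],[0.04,[0.014,0,0],0],[0.04,[0,0,0],0],[0.04,[0,0,0],0],[0.04,[0,0,0],0],[0.04,[0,0,0],0]])

```text
t: 41.85
position: [0.705, 0.1765, 0.2508]
tool_rot: [-0.707, 0.008, -0.009, 0.707]
contact_force: [-0.3, -0.4, 0.8]
opening: 0.467
```

```bash
python3 - <<'E'
from h import *
plan([0.7052,0.1762,0.1517],88.4);im,c=snap("wrist","ah_wrist"); 
E
```

```text
t 41.85 pos [0.705  0.1765 0.2508] yaw_z 88.61 open 0.467 F [-0.3 -0.4  0.8] j [ 0.13  0.65  0.6   1.53 -0.    0.16]
shift tool before spin [ 0.0002  0.0991 -0.0003]
spin 0.21
shift if spin first [ 0.0002  0.0991 -0.0003]
```

View pics/ah_wrist.png

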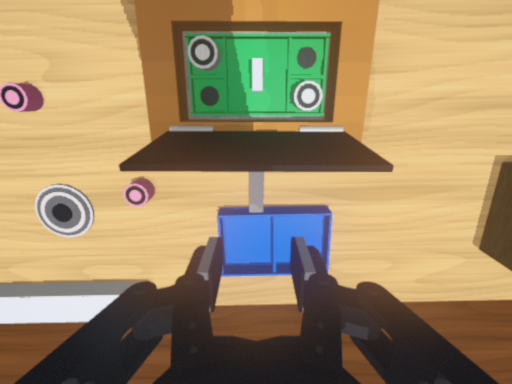

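Flap unchanged, so the same grip height as at release.

>>> carry_out(motion=[[0.04,[0,0.02,0],0],[0.04,[0,0.03,0],0],[0.04,[0,0.03,0],0],[0.04,[0,0.015,0],0],[0.04,[0,0.004,0],0],[0,[0,0,0],0],[0,[0,0,0],0],[0,[0,0,0],0],[0,[0,0,0],0],[0,[0,0,0],0]])

```text
t: 42.9
position: [0.7063, 0.1763, 0.1526]
tool_rot: [-0.707, 0.008, -0.01, 0.707]
contact_force: [0.4, -1.3, 7.1]
opening: 0.127
```

```bash
python3 - <<'E'
from h import *
o,r=state(); snap("wrist","ai_wrist")
from scipy.optimize import brentq
a=np.radians(-1.54); x,y=.5943,.1797
p=o["position"].copy()
hx,hz=x+.06,.05
# actual angle from measured grip (2mm above TCP)
d=np.array([p[0]-hx,p[2]+.002-hz]); print("radius",np.hypot(*d))
th0=np.arctan2(d[1],-d[0])-np.arctan2(.032,.112); print("th",th0)
ths=np.linspace(th0,0,29); rad=np.hypot(*d)
ph=ths+np.arctan2(.032,.112)
G=np.c_[hx-rad*np.cos(ph),hz+rad*np.sin(ph)]
print(np.c_[np.diff(G[:,0]),-np.diff(G[:,1]),ths[1:]].round(4)); print(G[-1])
E
```

```text
t 42.9 pos [0.7063 0.1763 0.1526] yaw_z 88.59 open 0.127 F [ 0.4 -1.3  7.1] j [ 0.13  0.65  0.36  1.27 -0.    0.16]
radius 0.11678052124856814
th 1.7537751491057074
[[-6.6000e-03 -3.0000e-03  1.6911e+00]
 [-6.8000e-03 -2.6000e-03  1.6285e+00]
 [-7.0000e-03 -2.2000e-03  1.5659e+00]
 [-7.1000e-03 -1.8000e-03  1.5032e+00]
 [-7.2000e-03 -1.3000e-03  1.4406e+00]
 [-7.3000e-03 -9.0000e-04  1.3780e+00]
 [-7.3000e-03 -4.0000e-04  1.3153e+00]
 [-7.3000e-03  1.0000e-04  1.2527e+00]
 [-7.3000e-03  5.0000e-04  1.1901e+00]
 [-7.2000e-03  1.0000e-03  1.1274e+00]
 [-7.2000e-03  1.4000e-03  1.0648e+00]
 [-7.1000e-03  1.9000e-03  1.0022e+00]
 [-6.9000e-03  2.3000e-03  9.3950e-01]
 [-6.8000e-03  2.7000e-03  8.7690e-01]
 [-6.6000e-03  3.2000e-03  8.1430e-01]
 [-6.4000e-03  3.6000e-03  7.5160e-01]
 [-6.1000e-03  4.0000e-03  6.8900e-01]
 [-5.9000e-03  4.3000e-03  6.2630e-01]
 [-5.6000e-03  4.7000e-03  5.6370e-01]
 [-5.3000e-03  5.0000e-03  5.0110e-01]
 [-5.0000e-03  5.4000e-03  4.3840e-01]
 [-4.6000e-03  5.7000e-03  3.7580e-01]
 [-4.3000e-03  5.9000e-03  3.1320e-01]
 [-3.9000e-03  6.2000e-03  2.5050e-01]
 [-3.5000e-03  6.4000e-03  1.8790e-01]
 [-3.1000e-03  6.6000e-03  1.2530e-01]
 [-2.7000e-03  6.8000e-03  6.2600e-02]
 [-2.2000e-03  7.0000e-03  0.0000e+00]]
[0.54201273 0.08208208]
```

View pics/ai_wrist.png

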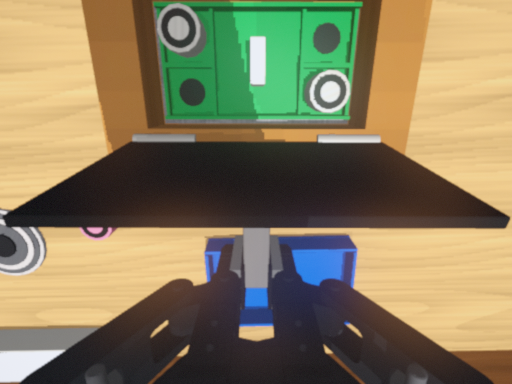

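>>> carry_out(motion=[[0,[-0.0066,-0.003,0],0],[0,[-0.0068,-0.0026,0],0],[0,[-0.007,-0.0022,0],0],[0,[-0.0071,-0.0018,0],0],[0,[-0.0072,-0.0013,0],0],[0,[-0.0073,-0.0009,0],0],[0,[-0.0073,-0.0004,0],0],[0,[-0.0073,0.0001,0],0],[0,[-0.0073,0.0005,0],0],[0,[-0.0072,0.001,0],0]])

```text
t: 43.95
position: [0.6358, 0.1782, 0.1631]
tool_rot: [-0.707, 0.007, -0.01, 0.707]
contact_force: [5.1, -0.3, 1.3]
opening: 0.125
```

>>> carry_out(motion=[[0,[-0.0072,0.0014,0],0],[0,[-0.0071,0.0019,0],0],[0,[-0.0069,0.0023,0],0],[0,[-0.0068,0.0027,0],0],[0,[-0.0066,0.0032,0],0],[0,[-0.0064,0.0036,0],0],[0,[-0.0061,0.004,0],0],[0,[-0.0059,0.0043,0],0],[0,[-0.0056,0.0047,0],0],[0,[0,0,0],0]])

```text
t: 44.95
position: [0.5758, 0.1798, 0.1343]
tool_rot: [-0.707, 0.008, -0.009, 0.707]
contact_force: [-0.5, 0.8, 5.9]
opening: 0.13
```

```bash
python3 - <<'E'
from h import *
o,r=state(); snap("wrist","aj_wrist")
E
```

```text
t 44.95 pos [0.5758 0.1798 0.1343] yaw_z 88.61 open 0.13 F [-0.5  0.8  5.9] j [ 0.17  0.45 -0.08  1.04  0.    0.19]
```

View pics/aj_wrist.png

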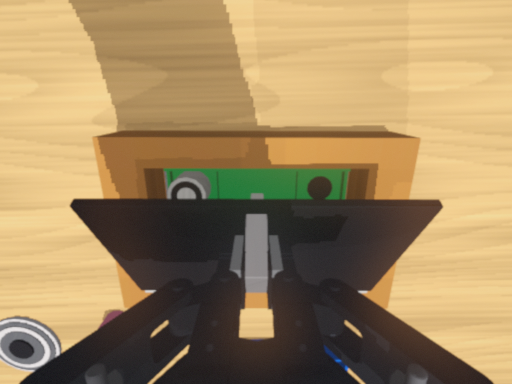

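>>> carry_out(motion=[[0,[-0.0053,0.005,0],0],[0,[-0.005,0.0054,0],0],[0,[-0.0046,0.0057,0],0],[0,[-0.0043,0.0059,0],0],[0,[-0.0039,0.0062,0],0],[0,[-0.0035,0.0064,0],0],[0,[-0.0031,0.0066,0],0],[0,[-0.0027,0.0068,0],0],[0,[-0.0015,0.005,0],0],[0,[0,0,0],0]])

```text
t: 46.0
position: [0.542, 0.1806, 0.0808]
tool_rot: [-0.707, 0.009, -0.009, 0.707]
contact_force: [-1.7, 3.7, 2.0]
opening: 0.129
```

```bash
python3 - <<'E'
from h import *
o,r=state(); snap("wrist","ak_wrist")
E
```

```text
t 46.0 pos [0.542  0.1806 0.0808] yaw_z 88.6 open 0.129 F [-1.7  3.7  2. ] j [ 0.18  0.44 -0.25  0.88  0.    0.2 ]
```

View pics/ak_wrist.png

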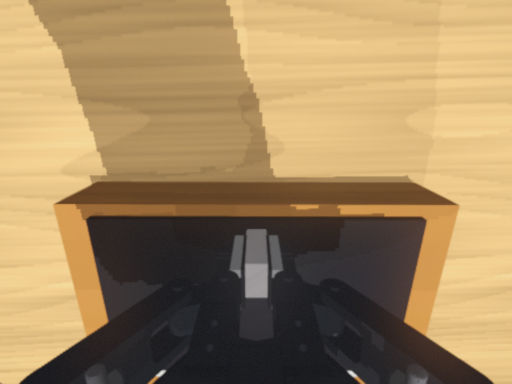

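>>> carry_out(motion=[[0,[-0.0003,0.001,0],0],[0,[0,0,0],0],[0,[-0.0003,0.001,0],0],[0,[0,0,0],0],[0,[0,0,0],0],[0,[0,0,0],0],[0,[0,0,0],0],[0,[0,0,0],0],[0,[0,0,0],0],[0,[0,0,0],0]])

```text
t: 47.05
position: [0.5418, 0.1807, 0.0801]
tool_rot: [-0.707, 0.008, -0.009, 0.707]
contact_force: [-5.9, 3.5, 17.6]
opening: 0.125
```

```bash
python3 - <<'E'
from h import *
o,r=state()
E
```

```text
t 47.05 pos [0.5418 0.1807 0.0801] yaw_z 88.61 open 0.125 F [-5.9  3.5 17.6] j [ 0.18  0.44 -0.25  0.88  0.    0.2 ]
```

>>> carry_out(motion=[[0.04,[0,0,0],0],[0.04,[0,0,0],0],[0.04,[0,0,0],0],[0.04,[0,0,0],0],[0.04,[0,-0.02,0],0],[0.04,[0,-0.03,0],0],[0.04,[0,-0.02,0],0],[0,[0,0,0],0],[0,[0,0,0],0],[0,[0,0,0],0]])

```text
t: 48.05
position: [0.541, 0.1802, 0.1478]
tool_rot: [0.707, -0.009, 0.008, -0.707]
contact_force: [0.5, 1.1, -1.2]
opening: -0.0
```

>>> carry_out(motion=[[0,[0,0,0],0],[0,[0,0.015,0],0],[0,[0,0.015,0],0],[0,[0,0.005,0],0],[0,[0,0.002,0],0],[0,[0,0,0],0],[0,[0,0,0],0],[0,[0,0,0],0],[0,[0,0,0],0],[0,[0,0,0],0]])

```text
t: 49.05
position: [0.5416, 0.1804, 0.112]
tool_rot: [-0.707, 0.009, -0.009, 0.707]
contact_force: [-0.3, -0.6, 0.4]
opening: 0.002
```

```bash
python3 - <<'E'
from h import *
o,r=state()
snap("wrist","al_wrist")
E
```

```text
t 49.05 pos [0.5416 0.1804 0.112 ] yaw_z 88.6 open 0.002 F [-0.3 -0.6  0.4] j [ 0.18  0.41 -0.2   0.95 -0.    0.2 ]
```

View pics/al_wrist.png

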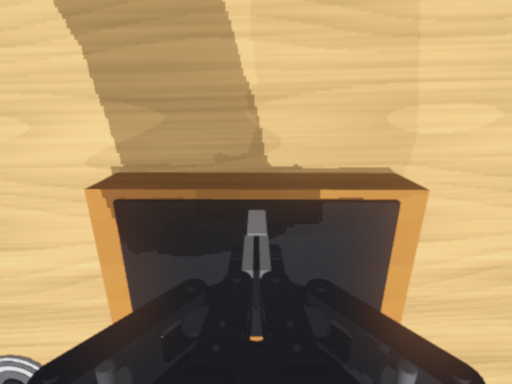

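>>> carry_out(motion=[[0,[0,0.001,0],0],[0,[0,0,0],0],[0,[0,0.001,0],0],[0,[0,0,0],0],[0,[0,0.0005,0],0],[0,[0,0,0],0],[0,[0,0,0],0],[0,[0,0,0],0],[0,[0,0,0],0],[0,[0,0,0],0]])

```text
t: 50.1
position: [0.5415, 0.1804, 0.1107]
tool_rot: [-0.707, 0.008, -0.009, 0.707]
contact_force: [-7.1, -1.7, 23.1]
opening: -0.005
```

>>> carry_out(motion=[[0,[0,-0.02,0],0],[0,[0,-0.04,0],0],[0,[0,-0.04,0],0],[0,[-0.02,-0.03,0.02],0],[0,[-0.03,-0.02,0.03],0],[0,[-0.03,0,0.04],0],[0,[-0.03,0,0.04],0],[0,[-0.03,0,0.04],0],[0,[0,0,0.03],0],[0,[0,0,0],0]])

```text
t: 51.1
position: [0.4054, 0.3867, 0.259]
tool_rot: [-0.707, 0.007, -0.007, 0.707]
contact_force: [0.0, 0.5, -0.5]
opening: -0.003
```

```bash
python3 - <<'E'
from h import *
o,r=state()
snap("wrist","am_wrist")
im,c=snap("scene","x",False)
b=cv2.resize(im[120:310,150:400],None,fx=3,fy=3,interpolation=cv2.INTER_CUBIC)
cv2.imwrite("pics/am_scene.png",cv2.cvtColor(b,cv2.COLOR_RGB2BGR))
im,c=snap("top","am_top")
print((110+198/3.2,110+240/3.2))
E
```

```text
t 51.1 pos [0.4054 0.3867 0.259 ] yaw_z 88.8 open -0.003 F [ 0.   0.5 -0.5] j [0.62 0.32 0.07 1.31 0.   0.64]
(171.875, 185.0)
```

View pics/am_scene.png

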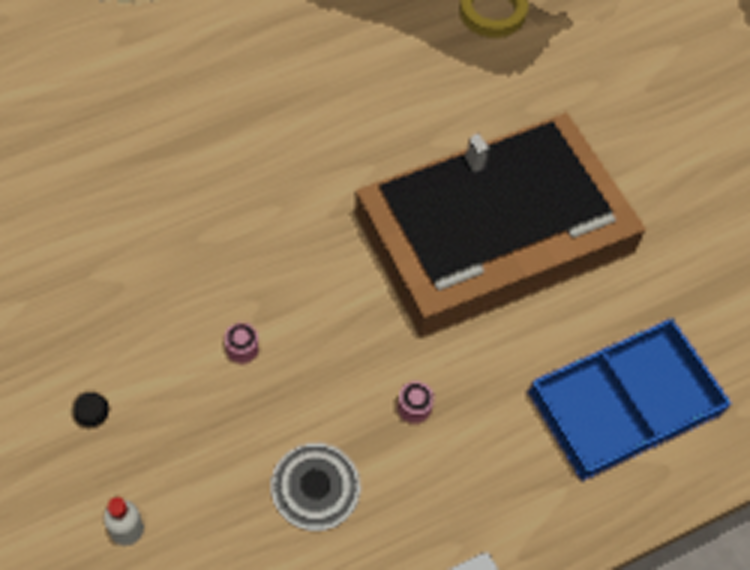

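View pics/am_top.png

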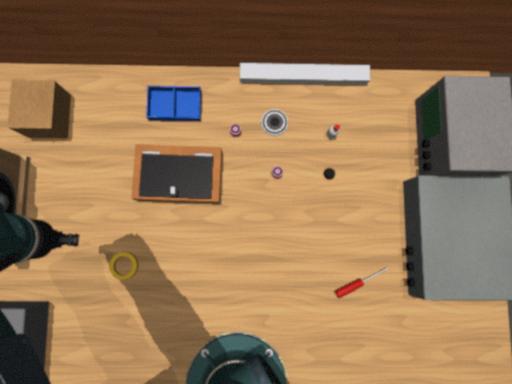

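View pics/am_wrist.png

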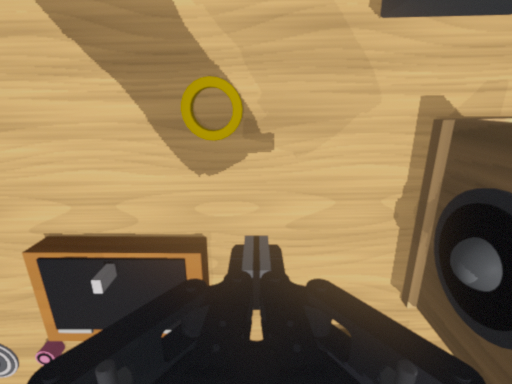

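```bash
python3 - <<'E'
from h import *
print(manip.close_job())
E
```

```text
the job is handed in; nothing more can be done
None
```

The job is done and handed in at about 51 s of the 210 s allowed. No verdict was reported.

- **Loading:** I tipped the frame onto its back and stood the only two chrome cups on the bench in diagonally opposite pockets (pocket 4 and pocket 1). The two pink look-alikes were left alone.
- **Placing:** The flap was about 0.12 rad ajar at the start, so I opened it to about 1.75 rad. I carried the loaded frame over by its white tab and set it in the recess.
- **Closing:** I swung the flap shut and pressed it down.

**Last checks:**
- Wrist pictures taken after release and just before closing showed the frame flat in the recess with both cups in their pockets.
- The closed flap met a firm stop. The fingertips were at about 94 mm on its tab, where a fully closed flap should be, and carried 23 N, far above the roughly 3 N that moves the hinge.
- The final scene and top pictures show the flap lying flat, no chrome cups left on the bench, and the other things apparently where they were.

**Disagreements:** The networks often missed the chrome cups or mislabelled other things as cups, so I located the cups from the pictures directly. The top and scene cameras disagreed with the wrist camera by a few millimetres on the block's position, and I used the wrist camera's value. Once the flap was closed I could no longer see the cups.

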